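# Put the room handsets on charge for the night

## Robot

A 6-joint arm with a two-finger parallel gripper is mounted at the origin on the work surface. World frame = base frame: x ahead of the robot, y to its left, z up, the work surface at z = 0. Lengths are in m, angles in rad, forces in N, time in s.
With the tool pointing down it reaches from about 0.25 to 0.775 m from the base axis. Payload 4 kg.
Tool frame: the origin (TCP) lies at the very end of the fingers, on their centre line; the grasp point (between the pads) lies 19 mm behind it; z points along the fingers, y is the line along which they close (so a half turn about z gives the same grasp; the last joint's range is limited). The gripper opens to 94 mm and grips with 3 to 60 N. Pads are 16 mm wide; open, the fingers measure 119 mm over their backs; the gripper's body (75 mm by 177 mm) begins 78 mm behind the grasp point.
Start: joints at [1.232, 0.087, 1.371, -0, 1.684, -0.103], TCP at [0.129, 0.535, 0.206] pointing down, gripper open.
Joint ranges: [-3.1, 3.1], [-0.76, 2.03], [0.27, 2.55], [-1.08, 4.22], [0.17, 2.65], [-2.57, 2.57]. Speed limits (rad/s): [2.79, 2.79, 3.14, 3.14, 3.14, 3.14].

## Interface

Orientations are given as a 3x3 rotation matrix whose columns are the frame's x, y, z axes.
In Python, from rig import * gives the robot as it stands.
- The arm moves only by the tool drive_tool, never from a script. Its argument "moves" is a list of rows, each a list of 6 numbers: the shift along the world's x, y, z as a fraction of full scale, then the turn, a rotation vector about the world's x, y, z as a fraction of full scale. A call has 1 to 12 rows; each row shifts and turns the commanded pose from where the row before left it; what a row does not reach is not made up. Full scale, the value 1, is 0.025 m for a shift and 6 degrees for a turn. A row lasts 1/10 s, in which the tool goes at most 50 mm and 8.59 degrees, less where a joint would pass 70% of its speed; a pose out of reach is approached as far as the arm can. A call with a number of a shift or a turn outside -1 to 1 is refused whole. A call with a gripper value outside its range is refused whole. "grip" is the closure, from -1 (fully open) to 1 (shut), set as the call begins (left out, the last holds). The fingers move at their own pace and stop on an object; "squeeze" is the grip in N (left out, the last holds). Time passes only in rows, so rows that do not move let the fingers close. It gives the time, the measured TCP pose, the force, the opening and the grip force at its end, in the units of the state.
- get_obs(): the state, without advancing time (a new reading comes with each control period).
- get_image(name): name is "scene" or "top"; returns the picture (400x640x3 uint8, blue, green, red); there is no depth.
- camera_info(name): a dict with "intrinsics" (3x3 intrinsics, pixels), "distortion" ([k1, k2, p1, p2, k3] as OpenCV has them; the pictures are not rectified), "R" (3x3) and "t" (3): a world point X has camera coordinates R X + t. Camera axes: x right, y down, z forward; pixel columns grow to the right and rows downward; lengths in m; the calibration is good to about 2 mm. A picture is of the moment at which its call begins. camera_info takes no time and is no camera call.
- job_done(): hands the job in; it is judged then, once.
The state is a dict: "time": time; "qpos": joint angles; "qd": joint speeds; "effort": joint torques, N m; "ee_pos": TCP position; "tcp_rot": TCP orientation; "force": force on the tool from outside, world axes, zero at the start; "wrist_torque": the same for the moment, N m; "opening": finger opening in m; "gripper_force": force on a finger pad.
Only numpy, scipy, OpenCV 4.12 (cv2) and the standard library are available. Lean on these libraries where they do the work, as an engineer would, in place of code of your own. Each camera call takes 0.05 s, during which the arm holds its last target. There are 200 camera calls.

## Task

First lift the metal cap off the power switch and stand it upright on the blue coaster. Then lay every handset lengthwise and centred on a narrow rib of the sloping charging rack, one to a rib, keys facing out, screen end up the slope and foot down at the lip; once all of them lie there, press the orange plunger fully down to its stop and let it spring back, and finally put the cap back over the plunger so that it sits flat on the switch. Leave the books, mug and clock as they are.

Things in the scene. Friction and masses are not known exactly. Their poses are not given: they have to be found in the camera images.
- rack: Charging rack, fixed: white deck 350 mm wide, 168 mm long, sloping up at 25 degrees (0.436 rad) along +x, on a dark stand about 140 mm high. Origin on the table under the deck's middle; x from its low front edge (towards the robot) to its back, y across, z up. Five parallel ribs, 76 mm apart, rib1 at +y to rib5 at -y. A dark lip 8 mm thick along the low edge stands 14 mm above the rib tops.
- switch: Power switch, fixed: a grey round housing 110 mm in diameter and 45 mm high with a flat top. Origin at the centre of its underside, z up. An orange plunger head comes up through the centre of its top.
- plunger (a joint): Spring plunger of the switch: 0 = up, 0.012 = pressed down to its stop (m). It springs back by itself; about 3 N starts it moving and 8 N brings it to the stop.
- plunger_top (a point): Centre of the top face of the orange plunger head (48 mm in diameter, 8 mm thick); it stands 20 mm above the housing when up.
- cap: Loose aluminium cap over the plunger: upside-down cup, outer diameter 90 mm, inner 82, 36 mm high with a 5 mm roof; on top a round black knob 24 mm in diameter, 30 mm high (36 to 66 mm above the rim). 120 g. Origin at the centre of its open rim, z along its axis to the knob. On the switch its rim lies flat on the housing's top, clear of the plunger.
- coaster: Blue felt coaster, fixed on the table: a disc 110 mm in diameter, 5 mm thick. Origin at the centre of its underside.
- rib1: Narrow rib of the rack, black rubber, 30 mm wide, 12 mm proud of the deck, 150 mm long; its front end is 1.5 mm short of the lip. Origin: middle of its top face, 85 mm above the table, where the middle of a handset's underside lies when its foot is 1.5 mm from the lip. x up the slope away from the lip, y across, z square out of the slope (25 degrees from vertical, leaning to the low edge).
- rib2: As rib1.
- rib3: As rib1.
- rib4: As rib1.
- rib5: As rib1.
- handset_a: Cordless handset, white: a flat bar 150 x 40 x 24 mm, about 160 g. Origin at the centre of its underside; x along its length from foot (keypad end) to head (screen end), z out of the face with screen and keys. It may be absent.
- head_a (a point): Middle of the underside edge at the screen end of that handset (75 mm along x from its origin).
- handset_b: Cordless handset, black with grey keys: a flat bar 150 x 40 x 24 mm, about 160 g. Origin at the centre of its underside; x along its length from foot (keypad end) to head (screen end), z out of the face with screen and keys. It may be absent.
- head_b (a point): Middle of the underside edge at the screen end of that handset (75 mm along x from its origin).
- handset_c: Cordless handset, red: a flat bar 150 x 40 x 24 mm, about 160 g. Origin at the centre of its underside; x along its length from foot (keypad end) to head (screen end), z out of the face with screen and keys. It may be absent.
- head_c (a point): Middle of the underside edge at the screen end of that handset (75 mm along x from its origin).
- handset_d: Cordless handset, blue: a flat bar 150 x 40 x 24 mm, about 160 g. Origin at the centre of its underside; x along its length from foot (keypad end) to head (screen end), z out of the face with screen and keys. It may be absent.
- head_d (a point): Middle of the underside edge at the screen end of that handset (75 mm along x from its origin).
- handset_e: Cordless handset, yellow: a flat bar 150 x 40 x 24 mm, about 160 g. Origin at the centre of its underside; x along its length from foot (keypad end) to head (screen end), z out of the face with screen and keys. It may be absent.
- head_e (a point): Middle of the underside edge at the screen end of that handset (75 mm along x from its origin).
- books: Two books lying flat, an orange one on a green one, 134 x 194 x 61 mm together (one body). Origin under the centre. Bystander.
- mug: White mug, 80 mm in diameter, 90 mm high, handle at +y. Origin under its centre. Bystander.
- clock: Wooden bedside clock, 50 x 110 x 70 mm. Origin under its centre. Bystander.
Not all that is in view belongs to the job. What is shaped like the cap but red or yellow is not meant. Of the things that look like the handset_d, the smaller one is meant.

How it is judged:
By the outcome, as a careful person would: the job done as asked, in the order asked, and still so for the second after the job is handed in, with the robot touching nothing.
Of handset_a, handset_b, handset_c, handset_d, handset_e only 3 to 5 are there at a start; the rules pass over those that are not, and their reading is None.
At some moment in a run one of cap may be knocked a few centimetres aside while the robot is not near it.
Once in a run the grip may slacken for a moment while it holds something.
It also fails if it takes over 210 s, if anything falls off the work surface, if the arm or the gripper's body presses on something with over 40 N, if the wrist force passes 120 N, or if a joint passes its speed limit or range.

## Working session

There is one attempt and no reset: what is moved stays moved. The work goes in short steps, Python scripts to look and compute and a tool call to move; the robot and the scene stay as the last step left them, time stands still between calls to the robot, and variables do not carry over. Pictures are saved under pics/ and viewed, at most 14 in all, crops included, and the job is handed in when it is done.

Besides the shell and the picture viewer there is one more tool, called after "Call:" in YAML: its name, and indented under it one key for each argument. drive_tool: Moves the arm, as the interface text tells. Shift numbers are shares of 0.025 m and turn numbers shares of 6 degrees, none past 1 either way. Its arguments: {"type":"object","properties":{"moves":{"type":"array","items":{"type":"array","items":{"type":"number"}}},"grip":{"type":"number"},"squeeze":{"type":"number"}},"required":["moves"]}

```bash
mkdir -p pics; ls; python3 - <<'E'
from rig import *
import cv2,numpy as np
for n in("scene","top"):
    cv2.imwrite(f"pics/{n}0.png",get_image(n))
    c=camera_info(n);print(n,c)
o=get_obs();print(o)
E
```

```text
pics
scene {'intrinsics': array([[517.68877126,   0.        , 321.62230399],
       [  0.        , 517.68877126, 205.3750766 ],
       [  0.        ,   0.        ,   1.        ]]), 'distortion': array([-0.02380635,  0.        ,  0.        ,  0.        ,  0.        ]), 'R': array([[-0.75189089,  0.65917133, -0.01237918],
       [ 0.44573727,  0.4944208 , -0.74623479],
       [-0.48577605, -0.566605  , -0.66556773]]), 't': array([ 0.42447321, -0.14125278,  2.00873583])}
top {'intrinsics': array([[379.29404194,   0.        , 324.01712846],
       [  0.        , 379.29404194, 191.89092925],
       [  0.        ,   0.        ,   1.        ]]), 'distortion': array([-0.06612605,  0.        ,  0.        ,  0.        ,  0.        ]), 'R': array([[-0.04955855, -0.99876001, -0.00473137],
       [-0.97726482,  0.04946864, -0.20617062],
       [ 0.20614902, -0.00559372, -0.97850462]]), 't': array([7.96779617e-04, 5.08373099e-01, 1.47450947e+00])}
{'time': 0.1, 'qpos': array([ 1.23185875e+00,  8.78894519e-02,  1.37209399e+00, -2.56005902e-05,
        1.68362122e+00, -1.03128153e-01]), 'qd': array([-3.30589728e-05, -4.99505698e-04, -4.47178296e-03,  7.50227660e-04,
       -2.23439834e-03,  2.71132914e-03]), 'effort': array([ 3.29289287e-03, -3.41253018e+01, -3.03302264e+01,  7.20062549e-02,
        3.03897355e-02, -8.47782985e-05]), 'ee_pos': array([0.12835717, 0.53429673, 0.2044213 ]), 'tcp_rot': array([[-9.72324829e-01,  2.33632213e-01, -6.44970830e-04],
       [ 2.33633033e-01,  9.72322978e-01, -1.90599483e-03],
       [ 1.81818168e-04, -2.00393259e-03, -9.99997976e-01]]), 'force': array([0.19918599, 0.13696983, 0.14450205]), 'wrist_torque': array([-0.02445943,  0.04358852, -0.00145197]), 'gripper_force': 0.0, 'opening': 0.09365667216577708}
```

View pics/scene0.png

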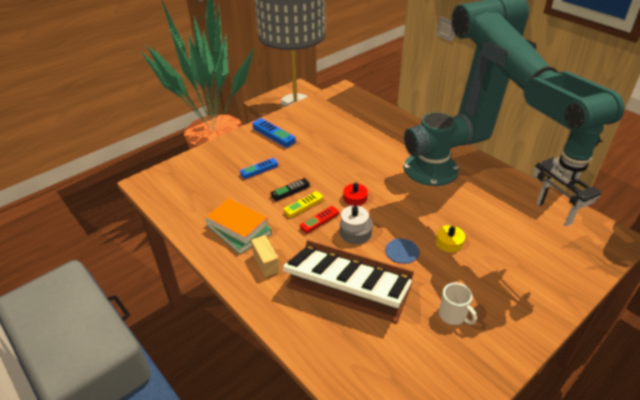

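View pics/top0.png

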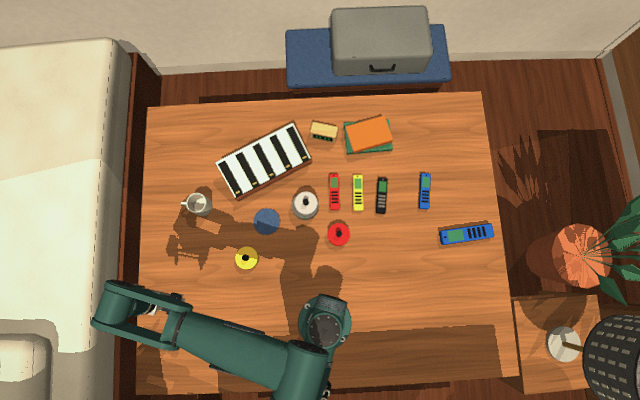

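The scene picture shows the rack at (348,277), the grey cap on the switch at (355,225), the coaster at (403,250) and four small handsets: red (320,218), yellow (304,204), black (290,188) and blue (259,168). A bigger blue handset is at (273,132), and red and yellow decoy caps are at (355,193) and (451,238).
In the top picture the cap is at (305,203), the coaster at (266,221), and the handsets are at red (334,191), yellow (358,192), black (382,195) and small blue (425,190). The large blue one is at (466,234). No white handset is in view. I'll confirm this in one crop.

```bash
cat > h.py <<'E'
from rig import *
import cv2,numpy as np
from scipy.spatial.transform import Rotation as Rn
C={n:camera_info(n) for n in("scene","top")}
def ray(n,uv):
    c=C[n];p=cv2.undistortPoints(np.array(uv,float).reshape(-1,1,2),c["intrinsics"],c["distortion"]).reshape(-1,2)
    d=np.c_[p,np.ones(len(p))]@c["R"];return -c["R"].T@c["t"],d
def plane(n,uv,z):
    o,d=ray(n,uv);return o+d*((z-o[2])/d[:,2])[:,None]
def tri(us,ut):
    o1,d1=ray("scene",us);o2,d2=ray("top",ut);r=[]
    for a,b in zip(d1,d2):
        s=np.linalg.lstsq(np.c_[a,-b],o2-o1,rcond=None)[0];p,q=o1+a*s[0],o2+b*s[1]
        r.append(np.r_[(p+q)/2,np.linalg.norm(p-q)])
    return np.array(r)
def proj(n,X):
    c=C[n];return cv2.projectPoints(np.array(X,float).reshape(-1,1,3),cv2.Rodrigues(c["R"])[0],c["t"],c["intrinsics"],c["distortion"])[0].reshape(-1,2)
def blob(m,roi):
    x0,y0,x1,y1=roi;k=np.zeros(m.shape,np.uint8);k[y0:y1,x0:x1]=m[y0:y1,x0:x1]
    n,l,s,c=cv2.connectedComponentsWithStats(k.astype(np.uint8));i=1+np.argmax(s[1:,4])
    return l==i
def hsv(im):return cv2.cvtColor(im,cv2.COLOR_BGR2HSV).astype(int)
E
python3 - <<'E'
import cv2,numpy as np
t=cv2.imread("pics/top0.png");s=cv2.imread("pics/scene0.png")
a=cv2.resize(t[160:255,290:500],None,fx=3.8,fy=3.8,interpolation=cv2.INTER_CUBIC)[:,:798]
b=cv2.resize(s[110:250,235:435],None,fx=4,fy=4,interpolation=cv2.INTER_CUBIC)[140:370]
b=cv2.resize(s[120:245,235:400],None,fx=1.9,fy=1.9)
out=np.zeros((600,800,3),np.uint8);out[:a.shape[0],:a.shape[1]]=a;out[362:362+b.shape[0],:b.shape[1]]=b
cv2.imwrite("pics/crop1.png",out)
E
```

```text
(no output)
```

View pics/crop1.png

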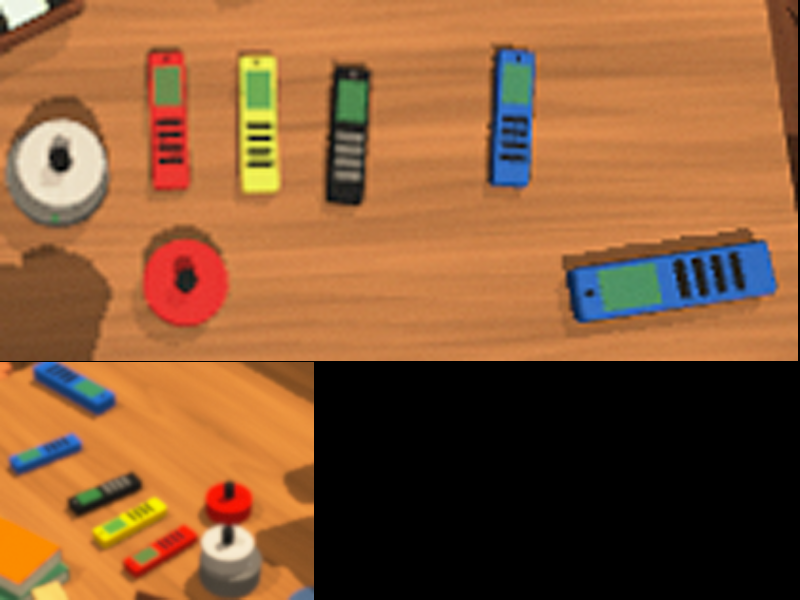

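Candidates: blue at top (425,190) and blue at (466,234). The first is the smaller, so it is handset_d. Caps: red (338,233), yellow (246,258) and grey aluminium (305,203). The grey one is meant. All four handsets lie keys up with their heads pointing away from the robot, and the crop confirms this. Next I'll measure.

```bash
cat > m.py <<'E'
from h import *
def masks(im):
    h=hsv(im);H,S,V=h[...,0],h[...,1],h[...,2]
    return dict(c=((H<4)|(H>174))&(S>190)&(V>90),e=(H>23)&(H<36)&(S>120)&(V>120),d=(H>100)&(H<125)&(S>130)&(V>90),b=(V<75)&(S<110),white=(S<60)&(V>150),green=(H>40)&(H<85)&(S>60)&(V>50),
     blue=(H>100)&(H<125)&(S>60))
ROI={'c':((322,168,345,215),(298,202,342,235)),'e':((348,168,368,215),(280,190,325,220)),'b':((371,170,392,217),(268,175,312,202)),'d':((415,168,435,213),(236,155,282,182))}
E
python3 - <<'E'
from m import *
print({n:(-C[n]["R"].T@C[n]["t"]).round(3) for n in C})
I={n:cv2.imread(f"pics/{n}0.png") for n in C};M={n:masks(I[n]) for n in C}
def rect(pts):
    (c,s,a)=cv2.minAreaRect(pts.astype(np.float32));return c,s,a
for k,(rt,rs) in ROI.items():
    g={}
    for n,r in(("top",rt),("scene",rs)):
        g[n]=np.argwhere(blob(M[n]["green"],r))[:,::-1].mean(0)
    T=tri([g["scene"]],[g["top"]])[0]
    m=blob(cv2.morphologyEx((M["top"][k]|M["top"]["green"]).astype(np.uint8),cv2.MORPH_CLOSE,np.ones((5,5))),rt)
    cnt=cv2.findContours(m.astype(np.uint8),0,cv2.CHAIN_APPROX_NONE)[0][0].reshape(-1,2)
    P=plane("top",cnt,0.024)[:,:2];c,s,a=rect(P*1000)
    mm=plane("top",np.argwhere(m)[:,::-1],.024)[:,:2];w,v=np.linalg.eigh(np.cov(mm.T));v=v[:,1]*np.sign(v[0,1])
    print(k,"screen tri",(T*1000).round(1),"rect",np.round(c,1),np.round(s,1),"cent",(mm.mean(0)*1000).round(1),"yaw",np.degrees(np.arctan2(v[1],v[0])).round(1),"screen dist",np.round((T[:2]-mm.mean(0))@v*1000,1))
# coaster
for n,r in(("top",(245,200,285,240)),("scene",(380,232,425,268))):
    m=blob(M[n]["blue"],r);u=np.argwhere(m)[:,::-1].mean(0);print("coaster",n,u.round(1),plane(n,[u],.005).round(4),m.sum())
# cap top
for n,r in(("top",(285,185,325,222)),("scene",(335,200,378,245))):
    u=np.argwhere(blob(M[n]["white"],r));print("captop",n,u[:,::-1].mean(0).round(1),u.min(0)[::-1],u.max(0)[::-1])
# deck
for n,r in(("top",(205,110,325,205)),("scene",(270,235,425,320))):
    m=cv2.morphologyEx(blob(cv2.morphologyEx(((M[n]["white"])).astype(np.uint8),cv2.MORPH_CLOSE,np.ones((13,13))),r).astype(np.uint8),cv2.MORPH_OPEN,np.ones((5,5)))
    cnt=max(cv2.findContours(m,0,2)[0],key=cv2.contourArea);q=cv2.approxPolyDP(cv2.convexHull(cnt),5,True).reshape(-1,2);print("deck",n,q.tolist())
a=[cv2.resize(I["top"][115:205,205:320],None,fx=5,fy=5,interpolation=2),cv2.resize(I["scene"][230:320,275:420],None,fx=4,fy=4,interpolation=2)]
cv2.imwrite("pics/rackt.png",np.vstack([a[0][:, :], ]));cv2.imwrite("pics/racks.png",a[1])
E
```

```text
{'scene': array([1.358, 0.928, 1.237]), 'top': array([ 0.193, -0.016,  1.548])}
c screen tri [ 5.532e+02 -6.620e+01  2.480e+01  4.000e-01] rect [514.3 -65.4] [ 37.  148.3] cent [511.9 -64.3] yaw 0.6 screen dist 41.2
e screen tri [ 543.1 -165.3   23.1    1.9] rect [ 505.1 -162.1] [ 37.3 147.2] cent [ 505.9 -162.3] yaw -3.2 screen dist 37.3
b screen tri [ 525.2 -265.8   20.4    1.3] rect [ 488.1 -258.5] [ 37.4 147.3] cent [ 487.4 -258.4] yaw -8.1 screen dist 38.5
d screen tri [ 536.4 -447.1   24.5    2.3] rect [ 499.1 -438.9] [ 37.4 149. ] cent [ 496.7 -438.5] yaw -7.8 screen dist 40.4
coaster top [266.2 221. ] [[0.408 0.218 0.005]] 513
coaster scene [401.8 250.6] [[0.411  0.2201 0.005 ]] 556
captop top [305.3 203. ] [294 192] [317 214]
captop scene [354.9 216.4] [342 207] [367 224]
deck top [[293, 124], [308, 158], [233, 193], [217, 161]]
deck scene [[293, 265], [323, 253], [396, 275], [407, 286], [394, 301]]
```

View pics/rackt.png

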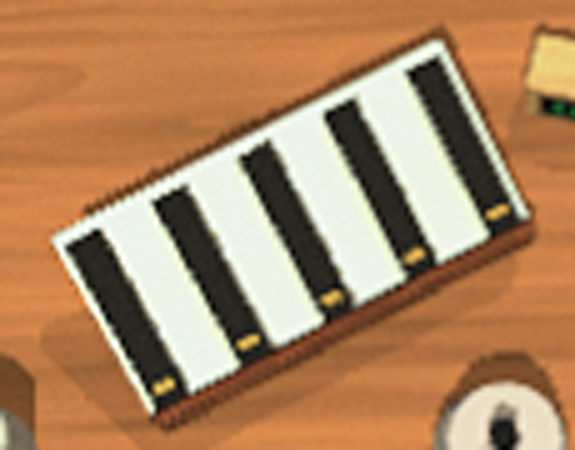

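View pics/racks.png

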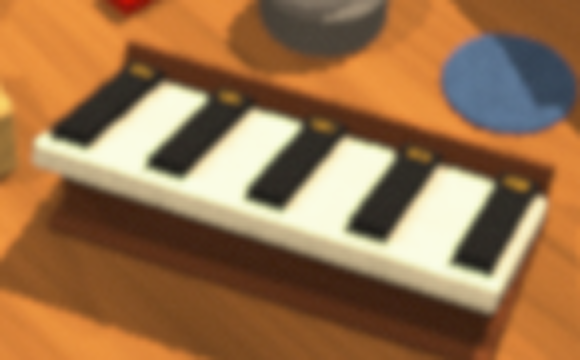

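The top crop shows five black ribs, each with a gold mark at its low (lip) end, from rib1 (237.8,192)–(222,162.6) to rib5 (304.6,157.4)–(290,127.8). The scene crop shows the same marks at about (404,276), (380,268), (356,261), (333,254) and (310,248). I'll triangulate the marks and rib ends, then the cap.

```bash
python3 - <<'E'
from m import *
I={n:cv2.imread(f"pics/{n}0.png") for n in C}
def gold(n,ps):
    h=hsv(I[n]);H,S,V=h[...,0],h[...,1],h[...,2];im=I[n].astype(float);out=[]
    for p in ps:
        x,y=np.round(p).astype(int);sl=np.s_[y-4:y+5,x-5:x+6]
        # golden-ness: saturated yellow hue vs black/white
        w=((im[...,2]-im[...,0]).clip(25)-25)*(H>15)*(H<32);w=w[sl]
        yy,xx=np.mgrid[y-4:y+5,x-5:x+6];out.append([(w*xx).sum()/w.sum(),(w*yy).sum()/w.sum()])
    return np.array(out)
gt=gold("top",[(237.8,192),(254.8,183.2),(271.4,174.6),(288,166.2),(304.6,157.4)])
gs=gold("scene",[(404.2,276),(379.8,268.7),(355.5,261.2),(332.5,254.3),(310.5,247.8)])
print(gt.round(1).tolist(),gs.round(1).tolist())
T=tri(gs,gt);print((T*1000).round(1))
# rib blobs in top
v=cv2.cvtColor(I["top"],cv2.COLOR_BGR2GRAY)
deck=cv2.fillConvexPoly(np.zeros((400,640),np.uint8),np.array([[290,124],[296,123],[309,160],[235,196],[231,192],[217,163]]),1)
h=hsv(I["top"]);m=((h[...,2]<110)&((h[...,1]<110)|(h[...,2]<60))).astype(np.uint8)&deck
n,l,s,c=cv2.connectedComponentsWithStats(m)
for i in range(1,n):
    if s[i,4]<60: continue
    p=np.argwhere(l==i)[:,::-1]
    # project each px to sloped plane later; here to z plane 85mm for the mid
    print(s[i],c[i].round(1),end=' ')
print()
# sloped plane: z=85+ (s)*tan25 ; solve using yaw from gold marks
d=T[0,:3]-T[4,:3];yaw=np.arctan2(d[1],d[0])-np.pi/2
print("yaw gold tri",np.degrees(yaw), "pitch",np.linalg.norm(d)/4)
P=plane("top",gt,.0565);d2=P[0]-P[4];print("yaw plane",np.degrees(np.arctan2(d2[1],d2[0])-np.pi/2),np.linalg.norm(d2)/4)
ue=plane("top",[(222.2,162.6),(239.2,153.8),(256.2,144.6),(273.2,136.2),(290,127.8)],.1167);print("upper ends",(ue*1000).round(1).tolist())
for n,r in(("top",(285,185,325,225)),("scene",(333,200,378,232))):
    m=blob(masks(I[n])["white"],r);hl=cv2.convexHull(np.argwhere(m)[:,::-1].astype(np.int32).reshape(-1,1,2));e=cv2.fitEllipse(hl.astype(np.float32));print("roof",n,np.round(e[0],1),np.round(e[1],1),plane(n,[e[0]],.081).round(4))
for n,r in(("top",(295,192,315,214)),("scene",(345,200,365,228))):
    g=cv2.cvtColor(I[n],cv2.COLOR_BGR2GRAY);m=blob(g<60,r);q=np.argwhere(m)[:,::-1];print("knob",n,q.mean(0).round(1),q.min(0),q.max(0),plane(n,[q.mean(0)],.1).round(4))
E
```

```text
[[237.1, 191.9], [254.2, 182.9], [270.9, 174.1], [287.4, 165.6], [304.2, 156.9]] [[404.2, 275.8], [380.1, 269.0], [355.7, 261.2], [332.2, 254.0], [310.4, 247.8]]
[[5.237e+02 3.250e+02 5.970e+01 5.000e-01]
 [5.571e+02 2.569e+02 5.790e+01 2.900e+00]
 [5.905e+02 1.872e+02 5.980e+01 1.000e+00]
 [6.234e+02 1.184e+02 5.990e+01 1.100e+00]
 [6.563e+02 5.030e+01 5.810e+01 3.000e+00]]
[286 127  23  36 243] [297.  143.2] [270 135  22  36 241] [280.2 151.6] [253 143  24  37 245] [263.5 160.2] [236 152  24  36 259] [246.7 169.1] [218 161  25  36 259] [229.8 177.3] 
yaw gold tri 25.752913554528174 pitch 0.0762509359108166
yaw plane 25.737678324999642 0.07667064127727677
upper ends [[632.6, 371.1, 116.7], [665.3, 303.5, 116.7], [699.9, 235.5, 116.7], [731.5, 167.1, 116.7], [763.6, 98.9, 116.7]]
roof top [305.3 202.7] [22.5 23.2] [[0.4621 0.051  0.081 ]]
roof scene [354.6 215.6] [18.5 25.8] [[0.4673 0.0548 0.081 ]]
knob top [305.2 201.4] [303 199] [307 204] [[0.4638 0.0506 0.1   ]]
knob scene [354.5 204.4] [345 200] [364 215] [[0.4445 0.0297 0.1   ]]
```

```bash
python3 - <<'E'
from m import *
im=cv2.imread("pics/top0.png")
yaw=np.radians(25.74);a=np.radians(25)
ux=np.array([np.cos(yaw)*np.cos(a),np.sin(yaw)*np.cos(a),np.sin(a)]);uy=np.array([-np.sin(yaw),np.cos(yaw),0]);uz=np.cross(ux,uy)
g=cv2.resize(im,None,fx=4,fy=4,interpolation=cv2.INTER_LINEAR)
h=hsv(g);m=((h[...,2]<125)&((h[...,1]<120)|(h[...,2]<60))).astype(np.uint8)
deck=cv2.fillConvexPoly(np.zeros((400,640),np.uint8),np.array([[290,124],[296,123],[309,160],[235,196],[231,192],[217,163]]),1)
m&=cv2.resize(deck,None,fx=4,fy=4,interpolation=0)
P0=np.array([.6445,.213,.085]) # guess on the rib plane
def onplane(uv):
    o,d=ray("top",uv);s=((P0-o)@uz)/(d@uz);X=o+d*s[:,None]-P0;return np.c_[X@ux,X@uy]
n,l,s,c=cv2.connectedComponentsWithStats(m)
for i in range(1,n):
    if s[i,4]<1000: continue
    p=(np.argwhere(l==i)[:,::-1]+.5)/4-.5
    q=onplane(p)*1000;k=np.polyfit(*q[(q[:,0]>-40)&(q[:,0]<60)].T,1)
    w=[np.ptp(q[abs(q[:,0]-x)<3][:,1]) for x in(-30,0,40)]
    print("x %.1f..%.1f  y@0 %.1f slope %.2f deg  w %s"%(np.percentile(q[:,0],1),np.percentile(q[:,0],99),k[1],np.degrees(k[0]),np.round(w,1)))
print(onplane([(237.1,191.9),(254.2,182.9),(270.9,174.1),(287.4,165.6),(304.2,156.9)])*1000)
E
```

```text
x -80.8..67.6  y@0 -152.2 slope -0.10 deg  w [27.9 28.7 28.5]
x -81.3..68.2  y@0 -38.4 slope -0.07 deg  w [103.5 103.9 103.8]
x -79.4..67.9  y@0 75.3 slope -0.33 deg  w [29.1 29.3 28.8]
x -77.8..68.6  y@0 151.0 slope -0.44 deg  w [30.1 30.6 30.5]
[[-6.53074213e+01  1.53475653e+02]
 [-6.51871804e+01  7.60093322e+01]
 [-6.49749566e+01 -1.47769152e-01]
 [-6.54181652e+01 -7.55734447e+01]
 [-6.56528070e+01 -1.53104717e+02]]
```

```bash
python3 - <<'E'
from m import *
im=cv2.imread("pics/top0.png")
yaw=np.radians(25.55);a=np.radians(25)
ux=np.array([np.cos(yaw)*np.cos(a),np.sin(yaw)*np.cos(a),np.sin(a)]);uy=np.array([-np.sin(yaw),np.cos(yaw),0]);uz=np.cross(ux,uy);hx=np.array([np.cos(yaw),np.sin(yaw),0])
g=cv2.resize(im,None,fx=4,fy=4,interpolation=cv2.INTER_LINEAR)
h=hsv(g);m=((h[...,2]<125)&((h[...,1]<120)|(h[...,2]<60))).astype(np.uint8)
deck=cv2.fillConvexPoly(np.zeros((400,640),np.uint8),np.array([[290,124],[296,123],[309,160],[235,196],[231,192],[217,163]]),1)
m&=cv2.resize(deck,None,fx=4,fy=4,interpolation=0)
n,l,s,c=cv2.connectedComponentsWithStats(m)
P0=np.array([.6445,.213,.085])
def onplane(uv):
    o,d=ray("top",uv);s=((P0-o)@uz)/(d@uz);X=o+d*s[:,None]-P0;return np.c_[X@ux,X@uy]
for it in range(5):
    xs=[];ys=[]
    for i in range(1,n):
        if s[i,4]<1000: continue
        q=onplane((np.argwhere(l==i)[:,::-1]+.5)/4-.5);xs.append(np.percentile(q[:,0],99)+.0005)
        k=np.polyfit(*q[(q[:,0]>-.04)&(q[:,0]<.06)].T,1);ys.append(k[1])
    e=np.mean(xs)-.075;y=np.array(ys);off=np.mean(y-np.round(y/.038)*.038)
    P0=P0+e*hx+off*uy;print(P0.round(4),e.round(4),off.round(4),(y*1000).round(1))
P0=P0.round(4)
G=onplane([(237.1,191.9),(254.2,182.9),(270.9,174.1),(287.4,165.6),(304.2,156.9)]);X=P0+G[:,:1]*ux+G[:,1:]*uy
print((X*1000).round(1).tolist(),(G*1000).round(1).tolist())
print("scene proj",proj("scene",X).round(1).tolist())
# cap roof centre tri and axes
print("cap roof tri",tri([(354.6,215.6)],[(305.3,202.7)]).round(4))
print("rack lip/deck corners proj top", proj("top",[P0+sx*ux+sy*uy-.012*uz for sx,sy in((.0835,.175),(.0835,-.175))]).round(1).tolist())
E
```

```text
[0.6389 0.2097 0.085 ] -0.0065 -0.0006 [-152.1  -38.4   75.3  151. ]
[0.6385 0.2095 0.085 ] -0.0004 -0.0001 [-151.4  -37.8   75.7  151.3]
[0.6385 0.2094 0.085 ] -0.0 -0.0 [-151.3  -37.7   75.7  151.3]
[0.6385 0.2094 0.085 ] -0.0 0.0 [-151.3  -37.7   75.7  151.3]
[0.6385 0.2094 0.085 ] -0.0 -0.0 [-151.3  -37.7   75.7  151.3]
[[523.9, 324.9, 60.0], [557.6, 255.3, 60.2], [590.8, 186.9, 60.4], [623.1, 118.9, 60.3], [656.4, 49.1, 60.3]] [[-59.1, 153.6], [-58.7, 76.3], [-58.2, 0.3], [-58.4, -75.0], [-58.4, -152.4]]
scene proj [[404.1, 275.7], [379.2, 268.2], [355.4, 261.0], [332.5, 254.0], [309.7, 247.1]]
cap roof tri [[0.4633 0.0511 0.0762 0.0006]]
rack lip/deck corners proj top [[214.9, 162.7], [293.1, 122.9]]
```

Measured: rib3 origin is at (0.6385,0.2094,0.085) with yaw about 25.5°. The gold marks triangulate to 59 mm against 60 mm predicted, and the rib pitch to 76.2 mm. The cap is at (0.463,0.051) and the coaster at (0.409,0.219). Now moving over the cap.

Call:
drive_tool:
  moves:
    - [0.56,-0.8,0,0,0,0.19]
    - [0.56,-0.8,0,0,0,0.19]
    - [0.56,-0.8,0,0,0,0.19]
    - [0.56,-0.8,0,0,0,0.19]
    - [0.56,-0.8,0,0,0,0.19]
    - [0.56,-0.8,0,0,0,0.19]
    - [0.56,-0.8,0,0,0,0.19]
    - [0.56,-0.8,0,0,0,0.19]
    - [0.56,-0.8,0,0,0,0.19]
    - [0.56,-0.8,0,0,0,0.19]
    - [0.56,-0.8,0,0,0,0.19]
    - [0.56,-0.8,0,0,0,0.19]
  grip: -1

```text
time: 1.3
ee_pos: [0.2967, 0.2938, 0.205]
tcp_rot: [[-1.0, -0.004, -0.001], [-0.004, 1.0, -0.0], [0.001, -0.0, -1.0]]
force: [-0.2, 0.1, 0.2]
opening: 0.0941
gripper_force: 0.0
```

Call:
drive_tool:
  moves:
    - [0.56,-0.8,0,0,0,0]
    - [0.56,-0.8,0,0,0,0]
    - [0.56,-0.8,0,0,0,0]
    - [0.56,-0.8,0,0,0,0]
    - [0.56,-0.8,0,0,0,0]
    - [0.56,-0.8,0,0,0,0]
    - [0.56,-0.8,0,0,0,0]
    - [0.56,-0.8,0,0,0,0]
    - [0.5,-0.8,0,0,0,0]
    - [0.5,-0.8,0,0,0,0]
    - [0.5,-0.8,0,0,0,0]
    - [0,0,0,0,0,0]

```text
time: 2.5
ee_pos: [0.4466, 0.0729, 0.2047]
tcp_rot: [[-1.0, 0.001, -0.001], [0.001, 1.0, -0.001], [0.001, -0.001, -1.0]]
force: [-0.0, 0.6, 0.5]
opening: 0.094
gripper_force: 0.0
```

Call:
drive_tool:
  moves:
    - [0.66,-0.88,0,0,0,0]
    - [0,0,-0.8,0,0,0]
    - [0,0,-0.8,0,0,0]
    - [0,0,-0.8,0,0,0]
    - [0,0,-0.8,0,0,0]
    - [0,0,-0.8,0,0,0]
    - [0,0,-0.5,0,0,0]
    - [0,0,-0.2,0,0,0]
    - [0,0,0,0,0,0]
    - [0,0,0,0,0,0]

```text
time: 3.5
ee_pos: [0.4631, 0.053, 0.0889]
tcp_rot: [[-1.0, -0.003, 0.002], [-0.003, 1.0, 0.0], [-0.002, 0.0, -1.0]]
force: [0.3, -0.3, 0.6]
opening: 0.0935
gripper_force: 0.0
```

Call:
drive_tool:
  moves:
    - [0,0,0,0,0,0]
    - [0,0,0,0,0,0]
    - [0,0,0,0,0,0]
    - [0,0,0,0,0,0]
    - [0,0,0,0,0,0]
    - [0,0,0,0,0,0]
    - [0,0,0,0,0,0]
    - [0,0,0,0,0,0]
  grip: 1
  squeeze: 30

```text
time: 4.3
ee_pos: [0.4625, 0.0528, 0.088]
tcp_rot: [[-1.0, -0.003, -0.0], [-0.003, 1.0, 0.0], [0.0, 0.0, -1.0]]
force: [0.7, -0.0, -0.6]
opening: 0.0332
gripper_force: 0.0
```

Call:
drive_tool:
  moves:
    - [0,0,-0.1,0,0,0]
    - [0,0,0,0,0,0]
    - [0,0,0,0,0,0]
    - [0,0,0,0,0,0]
    - [0,0,0,0,0,0]

```text
time: 4.8
ee_pos: [0.4624, 0.0528, 0.0854]
tcp_rot: [[-1.0, -0.003, -0.0], [-0.003, 1.0, 0.0], [0.0, 0.0, -1.0]]
force: [0.6, 0.6, 0.5]
opening: 0.0232
gripper_force: 30.0
```

Call:
drive_tool:
  moves:
    - [0,0,0.3,0,0,0]
    - [0,0,0.6,0,0,0]
    - [0,0,0.8,0,0,0]
    - [0,0,0.8,0,0,0]
    - [0,0,0.8,0,0,0]
    - [0,0,0,0,0,0]

```text
time: 5.4
ee_pos: [0.4643, 0.0529, 0.1715]
tcp_rot: [[-1.0, -0.003, 0.006], [-0.003, 1.0, 0.0], [-0.006, 0.0, -1.0]]
force: [1.5, 0.3, -0.8]
opening: 0.0234
gripper_force: 30.0
```

Call:
drive_tool:
  moves:
    - [-0.28,0.83,0,0,0,0]
    - [-0.28,0.83,0,0,0,0]
    - [-0.28,0.83,0,0,0,0]
    - [-0.28,0.83,0,0,0,0]
    - [-0.28,0.83,0,0,0,0]
    - [-0.28,0.83,0,0,0,0]
    - [-0.28,0.83,0,0,0,0]
    - [-0.24,0.83,0,0,0,0]
    - [0,0,-0.5,0,0,0]
    - [0,0,-0.8,0,0,0]
    - [0,0,-0.8,0,0,0]
    - [0,0,-0.8,0,0,0]

```text
time: 6.6
ee_pos: [0.4068, 0.2177, 0.0931]
tcp_rot: [[-1.0, -0.003, -0.002], [-0.003, 1.0, -0.001], [0.002, -0.001, -1.0]]
force: [-0.5, 0.3, -1.4]
opening: 0.0233
gripper_force: 30.0
```

Call:
drive_tool:
  moves:
    - [0,0,-0.8,0,0,0]
    - [0,0,-0.4,0,0,0]
    - [0,0,-0.3,0,0,0]
    - [0,0,0,0,0,0]
    - [0,0,0,0,0,0]

```text
time: 7.1
ee_pos: [0.408, 0.2188, 0.0585]
tcp_rot: [[-1.0, -0.003, 0.001], [-0.003, 1.0, 0.0], [-0.001, 0.0, -1.0]]
force: [0.1, -0.3, -0.3]
opening: 0.0232
gripper_force: 30.0
```

Next, down 12 mm to contact in small steps.

Call:
drive_tool:
  moves:
    - [0,0,-0.2,0,0,0]
    - [0,0,-0.2,0,0,0]
    - [0,0,-0.08,0,0,0]
    - [0,0,-0.04,0,0,0]
    - [0,0,0,0,0,0]
    - [0,0,0,0,0,0]

```text
time: 7.7
ee_pos: [0.4074, 0.2188, 0.0454]
tcp_rot: [[-1.0, -0.003, -0.0], [-0.003, 1.0, 0.0], [0.0, 0.0, -1.0]]
force: [-2.6, -0.0, 1.9]
opening: 0.0233
gripper_force: 30.0
```

Call:
drive_tool:
  moves:
    - [0,0,0,0,0,0]
    - [0,0,0,0,0,0]
    - [0,0,0,0,0,0]
    - [0,0,0,0,0,0]
    - [0,0,0.4,0,0,0]
    - [0,0,0.8,0,0,0]
    - [0,0,0.9,0,0,0]
    - [0,0,0.9,0,0,0]
    - [0,0,0.9,0,0,0]
    - [0,0,0.9,0,0,0]
    - [0,0,0.4,0,0,0]
  grip: -0.4

```text
time: 8.8
ee_pos: [0.4087, 0.2193, 0.1783]
tcp_rot: [[-1.0, -0.003, 0.005], [-0.003, 1.0, 0.002], [-0.005, 0.002, -1.0]]
force: [-0.1, -1.0, 0.3]
opening: 0.0656
gripper_force: 0.0
```

Call:
drive_tool:
  moves:
    - [0.4,-0.95,0,0,0,0]
    - [0.4,-0.95,0,0,0,0]
    - [0.4,-0.95,0,0,0,0]
    - [0.4,-0.95,0,0,0,0]
    - [0.4,-0.95,0,0,0,0]
    - [0.4,-0.95,0,0,0,0]
    - [0.4,-0.95,0,0,0,0]
    - [0.4,-0.95,0,0,0,0]
    - [0.4,-0.95,0,0,0,0]
    - [0.4,-0.95,0,0,0,0]
    - [0.2,-0.95,0,0,0,0.1]
    - [0,-0.95,0,0,0,0]

```text
time: 10.0
ee_pos: [0.5127, -0.0672, 0.1745]
tcp_rot: [[-1.0, -0.014, -0.001], [-0.014, 1.0, 0.0], [0.001, 0.0, -1.0]]
force: [-0.2, -0.7, 0.9]
opening: 0.0656
gripper_force: 0.0
```

```bash
python3 - <<'E'
from m import *
print(get_obs()["ee_pos"],get_obs()["opening"])
I={n:get_image(n) for n in C}
for n in C: cv2.imwrite(f"pics/{n}1.png",I[n])
cv2.imwrite("pics/c2.png",np.vstack([cv2.resize(I["top"][120:260,200:440],(800,467),interpolation=2)]))
for n,r in(("top",(240,195,290,245)),("scene",(380,215,425,268))):
    m=blob(masks(I[n])["white"],r);hl=cv2.convexHull(np.argwhere(m)[:,::-1].astype(np.int32).reshape(-1,1,2));e=cv2.fitEllipse(hl.astype(np.float32));print("roof",n,np.round(e[0],1),plane(n,[e[0]],.041).round(4))
h={n:hsv(I[n]) for n in C}
u={}
for n,r in(("top",(285,185,325,225)),("scene",(330,195,380,250))):
    q=h[n];m=blob((q[...,0]>5)&(q[...,0]<18)&(q[...,1]>185)&(q[...,2]>170),r);p=np.argwhere(m)[:,::-1];u[n]=p.mean(0);print("plunger",n,u[n].round(1),m.sum(),plane(n,[u[n]],.064).round(4))
print(tri([u["scene"]],[u["top"]]).round(4))
E
```

```text
[ 0.51273002 -0.06721262  0.17448969] 0.06562002404477285
roof top [264.4 219.4] [[0.4097 0.2195 0.041 ]]
roof scene [403.1 244. ] [[0.414  0.2239 0.041 ]]
plunger top [303.5 203.4] 67 [[0.4627 0.0592 0.064 ]]
plunger scene [352.3 205.8] 483 [[0.426  0.0012 0.064 ]]
[[0.4602 0.0492 0.1143 0.0199]]
```

View pics/c2.png

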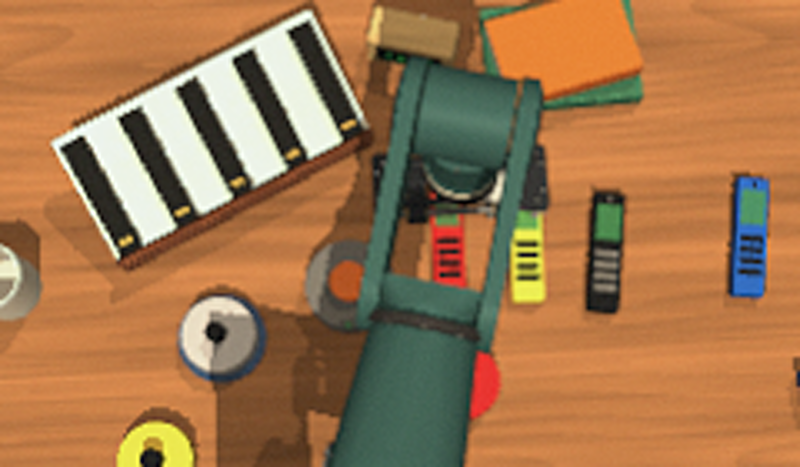

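The cap stands on the coaster with its roof at (0.410,0.2195), and the gripper is over the red handset at top (450,250 in the crop). Next I'll descend on it.

Call:
drive_tool:
  moves:
    - [0.1,0.08,-0.8,0,0,0]
    - [0,0,-0.9,0,0,0]
    - [0,0,-0.9,0,0,0]
    - [0,0,-0.9,0,0,0]
    - [0,0,-0.9,0,0,0]
    - [0,0,-0.9,0,0,0]
    - [0,0,-0.8,0,0,0]
    - [0,0,-0.4,0,0,0]
    - [0,0,-0.2,0,0,0]
    - [0,0,0,0,0,0]
    - [0,0,0,0,0,0]

```text
time: 11.2
ee_pos: [0.5158, -0.0642, 0.0086]
tcp_rot: [[-1.0, -0.014, 0.002], [-0.014, 1.0, -0.0], [-0.002, -0.0, -1.0]]
force: [1.1, -0.4, 0.1]
opening: 0.0658
gripper_force: 0.0
```

Call:
drive_tool:
  moves:
    - [0,0,-0.2,0,0,0]
    - [0,0,0,0,0,0]
    - [0,0,0,0,0,0]
    - [0,0,0,0,0,0]
    - [0,0,0,0,0,0]
    - [0,0,0,0,0,0]
    - [0,0,0,0,0,0]
  grip: 1
  squeeze: 35

```text
time: 11.9
ee_pos: [0.5151, -0.0643, 0.0027]
tcp_rot: [[-1.0, -0.013, 0.0], [-0.013, 1.0, -0.0], [-0.0, -0.0, -1.0]]
force: [0.7, -0.3, 1.2]
opening: 0.0399
gripper_force: 34.9
```

Call:
drive_tool:
  moves:
    - [0,0,0.3,0,0,0]
    - [0,0,0.8,0,0,0]
    - [0,0,0.9,0,0,0]
    - [0,0,0.9,0,0,0]
    - [0,0,0.9,0,0,0]
    - [0,0,0.9,0,0,0]
    - [0,0,0.9,0,0,0]
    - [0,0,0.8,0,0,0]
    - [0,0,0.6,0,0,0]
    - [0,0,0,0,0,0]

```text
time: 12.9
ee_pos: [0.5163, -0.0645, 0.1803]
tcp_rot: [[-1.0, -0.013, 0.005], [-0.013, 1.0, -0.001], [-0.005, -0.001, -1.0]]
force: [0.2, -0.1, -1.3]
opening: 0.04
gripper_force: 34.9
```

```bash
cat > p.py <<'E'
from h import *
yaw=np.radians(25.5);a=np.radians(25)
ux=np.array([np.cos(yaw)*np.cos(a),np.sin(yaw)*np.cos(a),np.sin(a)]);uy=np.array([-np.sin(yaw),np.cos(yaw),0]);uz=np.cross(ux,uy)
P3=np.array([.6385,.2094,.085]);RR=np.c_[-ux,uy,-uz]
def rib(i):return P3+(3-i)*.076*uy
def to(p,R,n):
    o=get_obs();d=(np.array(p)-o["ee_pos"])/.025;r=np.degrees((Rn.from_matrix(R)*Rn.from_matrix(o["tcp_rot"]).inv()).as_rotvec())/6
    print("total",d.round(2),r.round(2)," per row/",n,(d/n).round(3),(r/n).round(3),"at",o["ee_pos"].round(4),"open",o["opening"].round(4))
def torib(i,h,n,dx=0,dz=.0036):to(rib(i)+uz*(h+dz)+dx*ux,RR,n)
E
python3 -c "
from p import *
torib(2,.07,16)
print(uz/.025*.01, ux/.025*.01)"
```

```text
Traceback (most recent call last):
  File "p.py", line 9, in torib
    def torib(i,h,n,dx=0,dz=.0036):to(rib(i)+uz*(h+dz)+dx*ux,RR,n)
                                   ~~^^^^^^^^^^^^^^^^^^^^^^^^^^^^^
  File "p.py", line 8, in to
    print("total",d.round(2),r.round(2)," per row/",n,(d/n).round(3),(r/n).round(3),"at",o["ee_pos"].round(4),"open",o["opening"].round(4))
                                                                                                                     ^^^^^^^^^^^^^^^^^^
AttributeError: 'float' object has no attribute 'round'
```

```bash
sed -i 's/o\["opening"\].round(4)/round(o["opening"],4)/; s/dz=.0036/dz=.003/' p.py
python3 -c "
from p import *
torib(2,.07,16)
print('uz10mm',(uz/.025*.01).round(3),'ux10mm', (ux/.025*.01).round(3))"
```

```text
total [ 2.47 13.17 -1.16] [ 0.95 -4.04  4.06]  per row/ 16 [ 0.154  0.823 -0.073] [ 0.06  -0.253  0.254] at [ 0.5163 -0.0645  0.1803] open 0.04
uz10mm [-0.153 -0.073  0.363] ux10mm [0.327 0.156 0.169]
```

Call:
drive_tool:
  moves:
    - [0.15,0.82,0,0.06,-0.25,0.25]
    - [0.15,0.82,0,0.06,-0.25,0.25]
    - [0.15,0.82,0,0.06,-0.25,0.25]
    - [0.15,0.82,0,0.06,-0.25,0.25]
    - [0.15,0.82,0,0.06,-0.25,0.25]
    - [0.15,0.82,0,0.06,-0.25,0.25]
    - [0.15,0.82,0,0.06,-0.25,0.25]
    - [0.15,0.82,0,0.06,-0.25,0.25]
    - [0.15,0.82,0,0.06,-0.25,0.25]
    - [0.15,0.82,0,0.06,-0.25,0.25]
    - [0.15,0.82,0,0.06,-0.25,0.25]
    - [0.15,0.82,0,0.06,-0.25,0.25]

```text
time: 14.1
ee_pos: [0.5591, 0.1824, 0.1755]
tcp_rot: [[-0.899, -0.328, 0.29], [-0.306, 0.944, 0.121], [-0.313, 0.021, -0.949]]
force: [-0.3, -0.1, -1.4]
opening: 0.0393
gripper_force: 34.9
```

Call:
drive_tool:
  moves:
    - [0.16,0.82,-0.2,0.06,-0.25,0.25]
    - [0.16,0.82,-0.2,0.06,-0.25,0.25]
    - [0.16,0.82,-0.2,0.06,-0.25,0.25]
    - [0.16,0.82,-0.2,0.06,-0.29,0.3]
    - [0,0,-0.2,0,0,0]
    - [0,0,0,0,0,0]
    - [0,0,0,0,0,0]

```text
time: 14.8
ee_pos: [0.5757, 0.263, 0.1517]
tcp_rot: [[-0.821, -0.43, 0.375], [-0.39, 0.903, 0.181], [-0.416, 0.002, -0.909]]
force: [0.4, 0.2, -0.5]
opening: 0.0399
gripper_force: 34.9
```

```bash
python3 -c "
from p import *
torib(2,.01,6)"
```

```text
total [ 1.    0.51 -2.2 ] [ 0.01 -0.07  0.01]  per row/ 6 [ 0.167  0.085 -0.366] [ 0.002 -0.011  0.002] at [0.5757 0.263  0.1517] open 0.0399
```

Call:
drive_tool:
  moves:
    - [0.19,0.09,-0.35,0,-0.01,0]
    - [0.19,0.09,-0.35,0,-0.01,0]
    - [0.19,0.09,-0.35,0,-0.01,0]
    - [0.19,0.09,-0.35,0,-0.01,0]
    - [0.19,0.09,-0.35,0,-0.01,0]
    - [0.19,0.09,-0.35,0,-0.02,0]
    - [0,0,0,0,0,0]
    - [0,0,0,0,0,0]

```text
time: 15.6
ee_pos: [0.6044, 0.2774, 0.0994]
tcp_rot: [[-0.818, -0.431, 0.382], [-0.39, 0.903, 0.182], [-0.423, -0.001, -0.906]]
force: [0.1, -1.0, -0.7]
opening: 0.0399
gripper_force: 34.9
```

```bash
python3 -c "
from p import *
torib(2,.003,3,.003);o=get_obs();print(o['force'])"
```

```text
total [ 0.06  0.03 -0.31] [ 0.    0.01 -0.  ]  per row/ 3 [ 0.021  0.01  -0.103] [ 0.001  0.004 -0.   ] at [0.6044 0.2774 0.0994] open 0.0399
[ 0.13525054 -1.0072828  -0.73594524]
```

Call:
drive_tool:
  moves:
    - [0.02,0.01,-0.15,0,0,0]
    - [0.04,0.02,-0.16,0,0,0]
    - [0,0,0,0,0,0]
    - [0,0,0,0,0,0]

```text
time: 16.0
ee_pos: [0.6059, 0.278, 0.0922]
tcp_rot: [[-0.817, -0.43, 0.383], [-0.39, 0.903, 0.182], [-0.424, -0.001, -0.906]]
force: [-0.5, 0.2, -1.4]
opening: 0.0395
gripper_force: 34.9
```

Call:
drive_tool:
  moves:
    - [-0.03,-0.02,-0.02,0,0,0]
    - [-0.03,-0.02,-0.02,0,0,0]
    - [-0.03,-0.02,-0.02,0,0,0]
    - [0,0,0,0,0,0]
    - [0,0,0,0,0,0]

```text
time: 16.5
ee_pos: [0.6037, 0.2765, 0.0908]
tcp_rot: [[-0.817, -0.43, 0.383], [-0.39, 0.903, 0.182], [-0.424, -0.001, -0.906]]
force: [0.6, 0.0, -1.8]
opening: 0.0399
gripper_force: 34.9
```

Call:
drive_tool:
  moves:
    - [-0.03,-0.02,-0.02,0,0,0]
    - [-0.03,-0.02,-0.02,0,0,0]
    - [0,0,0,0,0,0]
    - [0,0,0,0,0,0]

```text
time: 16.9
ee_pos: [0.6026, 0.2758, 0.0902]
tcp_rot: [[-0.817, -0.43, 0.384], [-0.39, 0.903, 0.182], [-0.425, -0.001, -0.905]]
force: [0.6, 0.2, -1.1]
opening: 0.04
gripper_force: 34.9
```

Call:
drive_tool:
  moves:
    - [-0.03,-0.01,-0.02,0,0,0]
    - [-0.03,-0.01,-0.02,0,0,0]
    - [0,0,0,0,0,0]
    - [0,0,0,0,0,0]

```text
time: 17.3
ee_pos: [0.6023, 0.2757, 0.0905]
tcp_rot: [[-0.815, -0.43, 0.387], [-0.389, 0.903, 0.183], [-0.428, -0.001, -0.904]]
force: [3.8, 2.4, 0.8]
opening: 0.0397
gripper_force: 34.8
```

Call:
drive_tool:
  moves:
    - [-0.03,-0.01,-0.02,0,0,0]
    - [-0.03,-0.01,-0.02,0,0,0]
    - [0,0,0,0,0,0]
    - [0,0,0,0,0,0]

```text
time: 17.7
ee_pos: [0.6021, 0.2756, 0.0909]
tcp_rot: [[-0.814, -0.43, 0.39], [-0.389, 0.903, 0.184], [-0.431, -0.002, -0.902]]
force: [7.5, 4.3, 2.7]
opening: 0.0399
gripper_force: 34.8
```

Lip contact came within 0.2 mm of where I predicted it. I'll back off to a gap of about 1.5 mm and lower onto the rib.

Call:
drive_tool:
  moves:
    - [0.07,0.03,0.04,0,0,0]
    - [0.07,0.03,0.03,0,0,0]
    - [0,0,0,0,0,0]
    - [0.02,0.01,-0.05,0,0,0]
    - [0.02,0.02,-0.05,0,0,0]
    - [0,0,0,0,0,0]
    - [0,0,0,0,0,0]

```text
time: 18.4
ee_pos: [0.6038, 0.2767, 0.0869]
tcp_rot: [[-0.817, -0.43, 0.383], [-0.39, 0.903, 0.182], [-0.424, -0.001, -0.906]]
force: [1.7, 0.7, 1.3]
opening: 0.0397
gripper_force: 34.8
```

```bash
python3 -c "
from p import *
o=get_obs();e=o['ee_pos']-rib(2);print((e@ux*1000,e@uy*1000,e@uz*1000));torib(2,0,1)"
```

```text
(np.float64(-1.3368371073367427), np.float64(-0.28502991532984), np.float64(2.7352964051180284))
total [0.03 0.03 0.03] [0.   0.02 0.  ]  per row/ 1 [0.035 0.029 0.032] [0.003 0.018 0.001] at [0.6038 0.2767 0.0869] open 0.0397
```

Call:
drive_tool:
  moves:
    - [0.04,0.02,0.02,0,0,0]
    - [0,0,0,0,0,0]
    - [0,0,0,0,0,0]

```text
time: 18.7
ee_pos: [0.604, 0.277, 0.0865]
tcp_rot: [[-0.818, -0.43, 0.381], [-0.391, 0.903, 0.181], [-0.422, -0.001, -0.907]]
force: [-0.0, -0.9, -1.1]
opening: 0.04
gripper_force: 34.8
```

Call:
drive_tool:
  moves:
    - [0,0,0,0,0,0]
    - [0,0,0,0,0,0]
    - [0,0,0,0,0,0]
    - [0,0,0,0,0,0]
    - [-0.15,-0.07,0.36,0,0,0]
    - [-0.3,-0.15,0.72,0,0,0]
    - [-0.3,-0.15,0.72,0,0,0]
    - [-0.3,-0.15,0.72,0,0,0]
    - [0,0,0.5,0,0,0]
    - [0,0,0,0,0,0]
  grip: -0.2

```text
time: 19.7
ee_pos: [0.58, 0.2648, 0.167]
tcp_rot: [[-0.815, -0.43, 0.389], [-0.389, 0.903, 0.184], [-0.43, -0.002, -0.903]]
force: [0.1, 0.2, -0.0]
opening: 0.0567
gripper_force: 0.0
```

```bash
python3 -c "
from p import *
yh=np.radians(-3.2);R=np.array([[-np.cos(yh),-np.sin(yh),0],[-np.sin(yh),np.cos(yh),0],[0,0,-1]]);print(np.linalg.det(R))
to([.507,-.1622,.16],R,20)"
```

```text
1.0
total [ -2.92 -17.08  -0.28] [-0.81  4.21 -4.71]  per row/ 20 [-0.146 -0.854 -0.014] [-0.041  0.21  -0.235] at [0.58   0.2648 0.167 ] open 0.0567
```

Call:
drive_tool:
  moves:
    - [-0.15,-0.85,0.1,-0.04,0.21,-0.24]
    - [-0.15,-0.85,0,-0.04,0.21,-0.24]
    - [-0.15,-0.85,0,-0.04,0.21,-0.24]
    - [-0.15,-0.85,0,-0.04,0.21,-0.24]
    - [-0.15,-0.85,0,-0.04,0.21,-0.24]
    - [-0.15,-0.85,0,-0.04,0.21,-0.24]
    - [-0.15,-0.85,0,-0.04,0.21,-0.24]
    - [-0.15,-0.85,0,-0.04,0.21,-0.24]
    - [-0.15,-0.85,0,-0.04,0.21,-0.24]
    - [-0.15,-0.85,0,-0.04,0.21,-0.24]
    - [-0.15,-0.85,0,-0.04,0.21,-0.24]
    - [-0.15,-0.85,0,-0.04,0.21,-0.24]

```text
time: 20.9
ee_pos: [0.5331, 0.0085, 0.1644]
tcp_rot: [[-0.977, -0.137, 0.163], [-0.13, 0.99, 0.05], [-0.168, 0.027, -0.985]]
force: [0.6, 0.4, 0.7]
opening: 0.0568
gripper_force: 0.0
```

Call:
drive_tool:
  moves:
    - [-0.15,-0.85,0,-0.04,0.21,-0.23]
    - [-0.15,-0.85,0,-0.04,0.21,-0.23]
    - [-0.15,-0.85,0,-0.04,0.21,-0.23]
    - [-0.15,-0.85,-0.1,-0.04,0.21,-0.23]
    - [-0.15,-0.85,-0.1,-0.04,0.21,-0.23]
    - [-0.15,-0.85,-0.1,-0.04,0.21,-0.23]
    - [-0.15,-0.85,-0.1,-0.04,0.21,-0.23]
    - [-0.1,-0.85,-0.1,-0.04,0.21,-0.23]
    - [0,0,0,0,0,0]
    - [0,0,0,0,0,0]

```text
time: 21.9
ee_pos: [0.5046, -0.1604, 0.152]
tcp_rot: [[-0.998, 0.058, -0.006], [0.058, 0.998, 0.002], [0.007, 0.002, -1.0]]
force: [0.5, 0.5, 0.0]
opening: 0.0565
gripper_force: 0.0
```

```bash
python3 - <<'E'
from p import *
yh=np.radians(-3.2);R=np.array([[-np.cos(yh),-np.sin(yh),0],[-np.sin(yh),np.cos(yh),0],[0,0,-1]])
to([.507,-.1622,.003],R,1)
t=get_image("top");s=get_image("scene");cv2.imwrite("pics/top2.png",t);cv2.imwrite("pics/scene2.png",s)
a=cv2.resize(t[110:220,200:330],(590,500),interpolation=2)
cv2.imwrite("pics/c3.png",a)
E
```

```text
total [ 0.1  -0.07 -5.96] [-0.02 -0.06  0.02]  per row/ 1 [ 0.095 -0.07  -5.959] [-0.02  -0.061  0.018] at [ 0.5046 -0.1604  0.152 ] open 0.0565
```

View pics/c3.png

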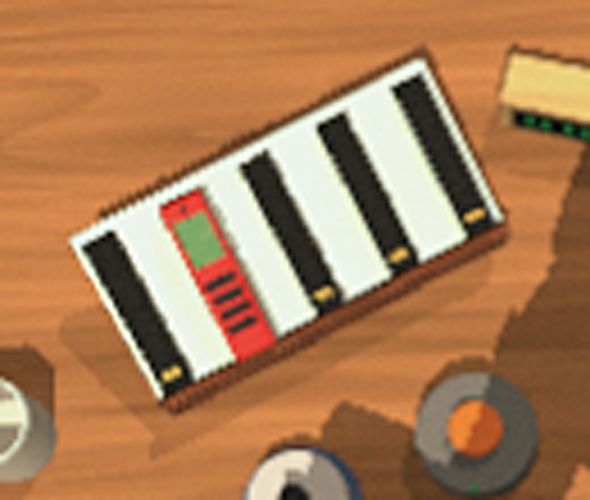

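Red lies on rib2 at crop (220,275), aligned, screen end up and foot at the lip. The plunger now shows at (475,430). On to yellow.

Call:
drive_tool:
  moves:
    - [0.1,-0.07,-0.7,0,-0.06,0]
    - [0,0,-0.9,0,0,0]
    - [0,0,-0.9,0,0,0]
    - [0,0,-0.9,0,0,0]
    - [0,0,-0.9,0,0,0]
    - [0,0,-0.8,0,0,0]
    - [0,0,-0.5,0,0,0]
    - [0,0,-0.2,0,0,0]
    - [0,0,0,0,0,0]
    - [0,0,0,0,0,0]

```text
time: 23.0
ee_pos: [0.5081, -0.1626, 0.0091]
tcp_rot: [[-0.998, 0.057, 0.003], [0.057, 0.998, -0.0], [-0.003, 0.0, -1.0]]
force: [-0.3, -0.5, 0.3]
opening: 0.0561
gripper_force: 0.0
```

Call:
drive_tool:
  moves:
    - [-0.03,0,-0.21,0,0,0]
    - [0,0,0,0,0,0]
    - [0,0,0,0,0,0]
    - [0,0,0,0,0,0]
    - [0,0,0,0,0,0]
    - [0,0,0,0,0,0]
  grip: 1

```text
time: 23.6
ee_pos: [0.5065, -0.1624, 0.0029]
tcp_rot: [[-0.998, 0.058, 0.001], [0.058, 0.998, 0.001], [-0.001, 0.001, -1.0]]
force: [-0.0, 1.8, -0.3]
opening: 0.0394
gripper_force: 34.9
```

Call:
drive_tool:
  moves:
    - [0,0,0.3,0,0,0]
    - [0,0,0.8,0,0,0]
    - [0,0,0.9,0,0,0]
    - [0,0,0.9,0,0,0]
    - [0,0,0.9,0,0,0]
    - [0,0,0.9,0,0,0]
    - [0,0,0.9,0,0,0]
    - [0,0,0.8,0,0,0]
    - [0,0,0.6,0,0,0]
    - [0,0,0,0,0,0]

```text
time: 24.6
ee_pos: [0.5078, -0.1631, 0.1807]
tcp_rot: [[-0.998, 0.058, 0.006], [0.058, 0.998, -0.002], [-0.006, -0.001, -1.0]]
force: [-0.4, 0.1, -1.9]
opening: 0.0399
gripper_force: 34.9
```

```bash
python3 - <<'E'
from p import *
torib(3,.06,18,.002)
t=cv2.imread("pics/top2.png");s=cv2.imread("pics/scene2.png")
u={}
for n,im,r in(("top",t,(285,185,325,225)),("scene",s,(330,195,380,250))):
    q=hsv(im);m=blob((q[...,0]>4)&(q[...,0]<19)&(q[...,1]>175)&(q[...,2]>100),r);p=np.argwhere(m)[:,::-1];u[n]=p.mean(0);print("plunger",n,u[n].round(1),m.sum(),p.min(0),p.max(0),plane(n,[u[n]],.063).round(4))
    m=blob((q[...,1]<70)&(q[...,2]>40)&(q[...,2]<170),r);p=np.argwhere(m)[:,::-1];e=cv2.minEnclosingCircle(p.astype(np.float32));print("housing",n,np.round(e[0],1),e[1],plane(n,[e[0]],.045).round(4))
print(tri([u["scene"]],[u["top"]]).round(4))
E
```

```text
total [ 4.33 14.47 -1.51] [ 0.81 -4.07  4.73]  per row/ 18 [ 0.241  0.804 -0.084] [ 0.045 -0.226  0.263] at [ 0.5078 -0.1631  0.1807] open 0.0399
plunger top [304.1 203.8] 104 [299 198] [309 209] [[0.4612 0.057  0.063 ]]
housing top [304.6 205.3] 13.510943412780762 [[0.4584 0.056  0.045 ]]
plunger scene [353.7 221.2] 1556 [330 195] [379 249] [[0.4743 0.0583 0.063 ]]
housing scene [355.9 227.5] 15.485867500305176 [[0.4762 0.0718 0.045 ]]
[[0.4653 0.0547 0.0539 0.0075]]
```

Call:
drive_tool:
  moves:
    - [0.2,0.8,0,0.05,-0.23,0.26]
    - [0.2,0.8,0,0.05,-0.23,0.26]
    - [0.2,0.8,0,0.05,-0.23,0.26]
    - [0.2,0.8,0,0.05,-0.23,0.26]
    - [0.2,0.8,0,0.05,-0.23,0.26]
    - [0.2,0.8,0,0.05,-0.23,0.26]
    - [0.2,0.8,0,0.05,-0.23,0.26]
    - [0.2,0.8,0,0.05,-0.23,0.26]
    - [0.3,0.8,0,0.05,-0.23,0.26]
    - [0.3,0.8,0,0.05,-0.23,0.26]
    - [0.3,0.8,0,0.05,-0.23,0.26]
    - [0.3,0.8,0,0.05,-0.23,0.26]

```text
time: 25.8
ee_pos: [0.5752, 0.0802, 0.1761]
tcp_rot: [[-0.923, -0.276, 0.269], [-0.255, 0.961, 0.11], [-0.289, 0.033, -0.957]]
force: [0.2, -0.4, -1.6]
opening: 0.0399
gripper_force: 34.9
```

Call:
drive_tool:
  moves:
    - [0.25,0.8,-0.2,0.05,-0.23,0.26]
    - [0.25,0.8,-0.2,0.05,-0.23,0.26]
    - [0.25,0.8,-0.2,0.05,-0.23,0.26]
    - [0.25,0.8,-0.2,0.05,-0.23,0.26]
    - [0.25,0.8,-0.2,0.05,-0.23,0.26]
    - [0.25,0.8,-0.2,0,-0.1,0.3]
    - [0,0,-0.2,0,0,0]
    - [0,0,0,0,0,0]
    - [0,0,0,0,0,0]

```text
time: 26.7
ee_pos: [0.6131, 0.1975, 0.1419]
tcp_rot: [[-0.824, -0.433, 0.367], [-0.39, 0.902, 0.187], [-0.412, 0.011, -0.911]]
force: [0.5, 0.2, -1.0]
opening: 0.0399
gripper_force: 34.9
```

```bash
python3 -c "
from p import *
torib(3,.004,6,.002)"
```

```text
total [ 0.97  0.45 -1.99] [-0.05 -0.15 -0.02]  per row/ 6 [ 0.162  0.076 -0.332] [-0.008 -0.025 -0.004] at [0.6131 0.1975 0.1419] open 0.0399
```

Call:
drive_tool:
  moves:
    - [0.16,0.08,-0.33,-0.01,-0.03,0]
    - [0.16,0.08,-0.33,-0.01,-0.03,0]
    - [0.16,0.08,-0.33,-0.01,-0.03,0]
    - [0.16,0.08,-0.33,-0.01,-0.03,0]
    - [0.16,0.07,-0.33,-0.01,-0.03,0]
    - [0.16,0.07,-0.33,0,0,0]
    - [0,0,0,0,0,0]
    - [0,0,0,0,0,0]

```text
time: 27.5
ee_pos: [0.638, 0.2091, 0.0928]
tcp_rot: [[-0.817, -0.432, 0.382], [-0.392, 0.902, 0.183], [-0.423, -0.0, -0.906]]
force: [-0.1, -0.9, -2.3]
opening: 0.0396
gripper_force: 34.9
```

```bash
python3 -c "
from p import *
torib(3,.0025,1,.0);o=get_obs();e=o['ee_pos']-rib(3);print(e@ux*1000,e@uy*1000,e@uz*1000,o['force'])"
```

```text
total [-0.06 -0.03 -0.11] [ 0.    0.01 -0.02]  per row/ 1 [-0.062 -0.027 -0.111] [ 0.     0.005 -0.021] at [0.638  0.2091 0.0928] open 0.0396
2.710263619148429 -0.06585197263773844 7.295735818290456 [-0.10131089 -0.92694638 -2.31408497]
```

Call:
drive_tool:
  moves:
    - [-0.03,-0.01,-0.06,0,0,0]
    - [-0.03,-0.02,-0.05,0,0,0]
    - [0,0,0,0,0,0]
    - [0,0,0,0,0,0]

```text
time: 27.9
ee_pos: [0.6365, 0.2082, 0.0908]
tcp_rot: [[-0.817, -0.432, 0.383], [-0.392, 0.902, 0.183], [-0.424, -0.001, -0.906]]
force: [-0.4, -0.1, -1.8]
opening: 0.0401
gripper_force: 34.9
```

Call:
drive_tool:
  moves:
    - [-0.03,-0.02,-0.02,0,0,0]
    - [-0.02,-0.01,-0.01,0,0,0]
    - [0,0,0,0,0,0]
    - [0,0,0,0,0,0]

```text
time: 28.3
ee_pos: [0.6354, 0.2076, 0.09]
tcp_rot: [[-0.816, -0.432, 0.383], [-0.392, 0.902, 0.183], [-0.424, -0.001, -0.906]]
force: [-0.6, -0.1, -1.4]
opening: 0.0395
gripper_force: 34.9
```

Call:
drive_tool:
  moves:
    - [-0.03,-0.02,-0.02,0,0,0]
    - [-0.02,-0.01,-0.01,0,0,0]
    - [0,0,0,0,0,0]
    - [0,0,0,0,0,0]

```text
time: 28.7
ee_pos: [0.6352, 0.2073, 0.0903]
tcp_rot: [[-0.815, -0.432, 0.385], [-0.391, 0.902, 0.184], [-0.427, -0.001, -0.904]]
force: [4.6, 2.8, 0.0]
opening: 0.0398
gripper_force: 34.9
```

```bash
python3 -c "
from p import *
o=get_obs();e=o['ee_pos']-rib(3);print(e@ux*1000,e@uy*1000,e@uz*1000,o['force'])"
```

```text
-1.3045814822379245 -0.46052064638207924 6.435530035024185 [4.55257743 2.82084805 0.0229439 ]
```

Call:
drive_tool:
  moves:
    - [0.05,0.02,0.02,0,0,0]
    - [0.05,0.03,0.03,0,0,0]
    - [0,0,0,0,0,0]
    - [0.03,0.01,-0.06,0,0,0]
    - [0.03,0.02,-0.07,0,0,0]
    - [0,0,0,0,0,0]
    - [0,0,0,0,0,0]

```text
time: 29.4
ee_pos: [0.637, 0.2082, 0.0864]
tcp_rot: [[-0.818, -0.433, 0.38], [-0.393, 0.902, 0.182], [-0.421, -0.0, -0.907]]
force: [-5.1, -3.3, 1.4]
opening: 0.0396
gripper_force: 34.9
```

```bash
python3 -c "
from p import *
o=get_obs();e=o['ee_pos']-rib(3);print(e@ux*1000,e@uy*1000,e@uz*1000,o['force']);torib(3,0,1)"
```

```text
-1.1075238309933266 -0.41170972479476836 2.0564128755680526 [-5.08854666 -3.2796019   1.37156035]
total [0.01 0.03 0.05] [ 0.01 -0.01 -0.02]  per row/ 1 [0.015 0.025 0.053] [ 0.01  -0.011 -0.022] at [0.637  0.2082 0.0864] open 0.0396
```

Call:
drive_tool:
  moves:
    - [-0.02,-0.01,0.05,0,0,0]
    - [0.02,0.01,0.01,0,0,0]
    - [0,0,0,0,0,0]
    - [0,0,0,0,0,0]

```text
time: 29.8
ee_pos: [0.638, 0.2089, 0.0882]
tcp_rot: [[-0.817, -0.433, 0.382], [-0.392, 0.902, 0.183], [-0.423, -0.0, -0.906]]
force: [-0.4, -0.0, -1.3]
opening: 0.0398
gripper_force: 34.9
```

```bash
python3 -c "
from p import *
o=get_obs();e=o['ee_pos']-rib(3);print(e@ux*1000,e@uy*1000,e@uz*1000,o['force']);torib(3,0,1)"
```

```text
0.7214213020644098 -0.2569169732014261 3.181630423614743 [-0.39098911 -0.03082618 -1.25936284]
total [-0.03 -0.   -0.02] [-0.    0.01 -0.02]  per row/ 1 [-0.025 -0.001 -0.019] [-0.001  0.009 -0.021] at [0.638  0.2089 0.0882] open 0.0398
```

Call:
drive_tool:
  moves:
    - [0,0,0,0,0,0]
    - [0,0,0,0,0,0]
    - [0,0,0,0,0,0]
    - [0,0,0,0,0,0]
    - [-0.15,-0.07,0.36,0,0,0]
    - [-0.3,-0.15,0.72,0,0,0]
    - [-0.3,-0.15,0.72,0,0,0]
    - [-0.3,-0.15,0.72,0,0,0]
    - [0,0,0.5,0,0,0]
    - [0,0,0,0,0,0]
  grip: -0.2

```text
time: 30.8
ee_pos: [0.6134, 0.196, 0.168]
tcp_rot: [[-0.814, -0.432, 0.388], [-0.391, 0.902, 0.184], [-0.429, -0.002, -0.903]]
force: [1.0, 0.9, -0.7]
opening: 0.0565
gripper_force: 0.0
```

```bash
cat >> p.py <<'E'
def tbl(x,y,z,deg,n):
    yh=np.radians(deg);to([x,y,z],np.array([[-np.cos(yh),-np.sin(yh),0],[-np.sin(yh),np.cos(yh),0],[0,0,-1]]),n)
E
python3 -c "
from p import *
tbl(.490,-.2588,.15,-8.1,22)"
```

```text
total [ -4.93 -18.19  -0.72] [-0.63  4.25 -5.53]  per row/ 22 [-0.224 -0.827 -0.033] [-0.029  0.193 -0.251] at [0.6134 0.196  0.168 ] open 0.0565
```

Call:
drive_tool:
  moves:
    - [-0.22,-0.83,0,-0.03,0.19,-0.25]
    - [-0.22,-0.83,0,-0.03,0.19,-0.25]
    - [-0.22,-0.83,0,-0.03,0.19,-0.25]
    - [-0.22,-0.83,0,-0.03,0.19,-0.25]
    - [-0.22,-0.83,0,-0.03,0.19,-0.25]
    - [-0.22,-0.83,0,-0.03,0.19,-0.25]
    - [-0.22,-0.83,0,-0.03,0.19,-0.25]
    - [-0.22,-0.83,0,-0.03,0.19,-0.25]
    - [-0.22,-0.83,0,-0.03,0.19,-0.25]
    - [-0.22,-0.83,0,-0.03,0.19,-0.25]
    - [-0.22,-0.83,0,-0.03,0.19,-0.25]
    - [-0.22,-0.83,0,-0.03,0.19,-0.25]

```text
time: 32.0
ee_pos: [0.5453, -0.0539, 0.1628]
tcp_rot: [[-0.974, -0.126, 0.19], [-0.118, 0.991, 0.056], [-0.195, 0.032, -0.98]]
force: [-0.2, -0.0, -0.4]
opening: 0.0563
gripper_force: 0.0
```

Call:
drive_tool:
  moves:
    - [-0.23,-0.82,-0.1,-0.03,0.2,-0.25]
    - [-0.23,-0.82,-0.1,-0.03,0.2,-0.25]
    - [-0.23,-0.82,-0.1,-0.03,0.2,-0.25]
    - [-0.23,-0.82,-0.1,-0.03,0.2,-0.25]
    - [-0.23,-0.82,-0.1,-0.03,0.2,-0.25]
    - [-0.23,-0.82,-0.1,-0.03,0.2,-0.25]
    - [-0.23,-0.82,-0.1,-0.03,0.2,-0.25]
    - [-0.23,-0.82,0,-0.03,0.2,-0.25]
    - [-0.23,-0.82,0,-0.03,0.2,-0.25]
    - [-0.23,-0.82,0,-0.03,0.2,-0.25]
    - [0,0,0,0,0,0]
    - [0,0,0,0,0,0]

```text
time: 33.2
ee_pos: [0.4883, -0.2584, 0.1463]
tcp_rot: [[-0.99, 0.138, -0.01], [0.138, 0.99, 0.001], [0.01, -0.0, -1.0]]
force: [0.7, 0.5, 0.1]
opening: 0.0561
gripper_force: 0.0
```

```bash
python3 -c "
from p import *
tbl(.490,-.2588,.0065,-8.1,1)"
```

```text
total [ 0.07 -0.02 -5.59] [-0.01 -0.09 -0.02]  per row/ 1 [ 0.067 -0.016 -5.594] [-0.009 -0.095 -0.024] at [ 0.4883 -0.2584  0.1463] open 0.0561
```

Call:
drive_tool:
  moves:
    - [0.05,-0.02,-0.6,0,-0.09,0]
    - [0,0,-0.9,0,0,0]
    - [0,0,-0.9,0,0,0]
    - [0,0,-0.9,0,0,0]
    - [0,0,-0.9,0,0,0]
    - [0,0,-0.7,0,0,0]
    - [0,0,-0.4,0,0,0]
    - [0,0,-0.2,0,0,0]
    - [0,0,-0.1,0,0,0]
    - [0,0,0,0,0,0]

```text
time: 34.2
ee_pos: [0.49, -0.2588, 0.0071]
tcp_rot: [[-0.991, 0.137, 0.0], [0.137, 0.991, -0.001], [-0.001, -0.0, -1.0]]
force: [0.3, -0.8, -0.3]
opening: 0.0563
gripper_force: 0.0
```

Call:
drive_tool:
  moves:
    - [0,0,-0.1,0,0,0]
    - [0,0,0,0,0,0]
    - [0,0,0,0,0,0]
    - [0,0,0,0,0,0]
    - [0,0,0,0,0,0]
    - [0,0,0,0,0,0]
  grip: 1

```text
time: 34.8
ee_pos: [0.4897, -0.2589, 0.0044]
tcp_rot: [[-0.99, 0.138, 0.0], [0.138, 0.99, -0.0], [-0.0, -0.0, -1.0]]
force: [-0.7, -0.5, 2.1]
opening: 0.0398
gripper_force: 35.0
```

Call:
drive_tool:
  moves:
    - [0,0,0.3,0,0,0]
    - [0,0,0.8,0,0,0]
    - [0,0,0.9,0,0,0]
    - [0,0,0.9,0,0,0]
    - [0,0,0.9,0,0,0]
    - [0,0,0.9,0,0,0]
    - [0,0,0.9,0,0,0]
    - [0,0,0.8,0,0,0]
    - [0,0,0.6,0,0,0]
    - [0,0,0,0,0,0]

```text
time: 35.8
ee_pos: [0.4905, -0.2594, 0.1817]
tcp_rot: [[-0.99, 0.138, 0.004], [0.138, 0.99, -0.003], [-0.004, -0.002, -1.0]]
force: [0.2, 0.4, -1.5]
opening: 0.0395
gripper_force: 35.0
```

```bash
python3 -c "
from p import *
torib(4,.06,20,.002)"
```

```text
total [ 6.33 15.58 -1.55] [ 0.66 -4.14  5.48]  per row/ 20 [ 0.317  0.779 -0.078] [ 0.033 -0.207  0.274] at [ 0.4905 -0.2594  0.1817] open 0.0395
```

Call:
drive_tool:
  moves:
    - [0.3,0.78,0,0.03,-0.21,0.27]
    - [0.3,0.78,0,0.03,-0.21,0.27]
    - [0.3,0.78,0,0.03,-0.21,0.27]
    - [0.3,0.78,0,0.03,-0.21,0.27]
    - [0.3,0.78,0,0.03,-0.21,0.27]
    - [0.3,0.78,0,0.03,-0.21,0.27]
    - [0.3,0.78,0,0.03,-0.21,0.27]
    - [0.3,0.78,0,0.03,-0.21,0.27]
    - [0.3,0.78,0,0.03,-0.21,0.27]
    - [0.3,0.78,0,0.03,-0.21,0.27]
    - [0.3,0.78,0,0.03,-0.21,0.27]
    - [0.3,0.78,0,0.03,-0.21,0.27]

```text
time: 37.0
ee_pos: [0.5793, -0.0222, 0.1786]
tcp_rot: [[-0.946, -0.209, 0.25], [-0.194, 0.978, 0.082], [-0.261, 0.029, -0.965]]
force: [-0.6, -0.1, -1.8]
opening: 0.0396
gripper_force: 35.0
```

Call:
drive_tool:
  moves:
    - [0.3,0.78,-0.1,0.03,-0.21,0.28]
    - [0.3,0.78,-0.2,0.03,-0.21,0.28]
    - [0.3,0.78,-0.2,0.03,-0.21,0.28]
    - [0.3,0.78,-0.2,0.03,-0.21,0.28]
    - [0.3,0.78,-0.2,0.03,-0.21,0.28]
    - [0.3,0.78,-0.2,0.03,-0.21,0.28]
    - [0.3,0.78,-0.2,0.03,-0.2,0.28]
    - [0.3,0.5,-0.1,0,0,0.2]
    - [0.2,0.1,0,0,0,0]
    - [0,0,0,0,0,0]
    - [0,0,0,0,0,0]

```text
time: 38.1
ee_pos: [0.6448, 0.1265, 0.1444]
tcp_rot: [[-0.83, -0.422, 0.365], [-0.385, 0.907, 0.172], [-0.404, 0.002, -0.915]]
force: [1.1, -0.6, 0.0]
opening: 0.0397
gripper_force: 35.0
```

```bash
python3 -c "
from p import *
torib(4,.005,6,.002,.0044)"
```

```text
total [ 0.98  0.54 -2.  ] [ 0.06 -0.19  0.09]  per row/ 6 [ 0.163  0.089 -0.333] [ 0.011 -0.032  0.015] at [0.6448 0.1265 0.1444] open 0.0397
```

Call:
drive_tool:
  moves:
    - [0.16,0.09,-0.33,0.01,-0.03,0.02]
    - [0.16,0.09,-0.33,0.01,-0.03,0.02]
    - [0.16,0.09,-0.33,0.01,-0.03,0.02]
    - [0.16,0.09,-0.33,0.01,-0.03,0.01]
    - [0.16,0.09,-0.33,0.01,-0.03,0.01]
    - [0.16,0.09,-0.33,0.01,0,0.01]
    - [0,0,0,0,0,0]
    - [0,0,0,0,0,0]

```text
time: 38.9
ee_pos: [0.6685, 0.1404, 0.094]
tcp_rot: [[-0.82, -0.431, 0.377], [-0.391, 0.902, 0.182], [-0.418, 0.002, -0.908]]
force: [0.1, 0.6, -1.0]
opening: 0.0395
gripper_force: 35.0
```

```bash
python3 -c "
from p import *
torib(4,.003,1,.0,.0044);o=get_obs();e=o['ee_pos']-rib(4);print(e@ux*1000,e@uy*1000,e@uz*1000,o['force'])"
```

```text
total [-0.   -0.04 -0.09] [ 0.   -0.05 -0.01]  per row/ 1 [-0.003 -0.037 -0.094] [ 0.002 -0.049 -0.005] at [0.6685 0.1404 0.094 ] open 0.0395
1.4159017024038763 0.8118529026854898 9.324777265329091 [ 0.10999228  0.5515295  -1.02724253]
```

Call:
drive_tool:
  moves:
    - [0,-0.04,-0.09,0,-0.05,0]
    - [-0.03,-0.02,-0.02,0,0,0]
    - [0,0,0,0,0,0]
    - [0,0,0,0,0,0]

```text
time: 39.3
ee_pos: [0.6681, 0.1388, 0.0924]
tcp_rot: [[-0.817, -0.431, 0.383], [-0.39, 0.902, 0.182], [-0.424, -0.001, -0.906]]
force: [0.7, 0.3, -1.2]
opening: 0.0399
gripper_force: 35.0
```

Call:
drive_tool:
  moves:
    - [-0.03,-0.02,-0.02,0,0,0]
    - [-0.02,-0.01,-0.01,0,0,0]
    - [0,0,0,0,0,0]
    - [0,0,0,0,0,0]

```text
time: 39.7
ee_pos: [0.6679, 0.1386, 0.0926]
tcp_rot: [[-0.816, -0.431, 0.386], [-0.39, 0.903, 0.183], [-0.427, -0.001, -0.904]]
force: [4.1, 3.2, 0.8]
opening: 0.0398
gripper_force: 35.0
```

```bash
python3 -c "
from p import *
o=get_obs();e=o['ee_pos']-rib(4);print(e@ux*1000,e@uy*1000,e@uz*1000,o['force'])"
```

```text
-0.343422294280301 -0.5114382879674046 8.57742245977422 [4.08804425 3.24211126 0.84190206]
```

Call:
drive_tool:
  moves:
    - [0.05,0.02,0.02,0,0,0]
    - [0.05,0.04,0.03,0,0,0]
    - [0,0,0,0,0,0]
    - [0.02,0.01,-0.05,0,0,0]
    - [0.02,0.02,-0.05,0,0,0]
    - [0,0,0,0,0,0]
    - [0,0,0,0,0,0]

```text
time: 40.4
ee_pos: [0.6694, 0.1402, 0.0889]
tcp_rot: [[-0.818, -0.431, 0.38], [-0.391, 0.902, 0.182], [-0.422, 0.0, -0.907]]
force: [0.8, 0.2, -1.4]
opening: 0.0398
gripper_force: 35.0
```

```bash
python3 -c "
from p import *
o=get_obs();e=o['ee_pos']-rib(4);print(e@ux*1000,e@uy*1000,e@uz*1000,o['force']@ux,o['force']@uz);torib(4,0,1,.001,.0044)"
```

```text
-0.1033127255811049 0.20318152512556498 4.33986603236228 0.11455555168803411 -1.5847523685190636
total [0.04 0.01 0.02] [ 0.   -0.01 -0.  ]  per row/ 1 [0.039 0.009 0.021] [ 0.004 -0.009 -0.004] at [0.6694 0.1402 0.0889] open 0.0398
```

Call:
drive_tool:
  moves:
    - [0.04,0.02,0.02,0,0,0]
    - [0,0,0,0,0,0]
    - [0,0,0,0,0,0]

```text
time: 40.7
ee_pos: [0.671, 0.1408, 0.0902]
tcp_rot: [[-0.818, -0.431, 0.382], [-0.391, 0.902, 0.182], [-0.423, -0.0, -0.906]]
force: [0.2, -0.1, -0.5]
opening: 0.0398
gripper_force: 35.0
```

Call:
drive_tool:
  moves:
    - [0,0,0,0,0,0]
    - [0,0,0,0,0,0]
    - [0,0,0,0,0,0]
    - [0,0,0,0,0,0]
    - [-0.15,-0.07,0.36,0,0,0]
    - [-0.3,-0.15,0.72,0,0,0]
    - [-0.3,-0.15,0.72,0,0,0]
    - [-0.3,-0.15,0.72,0,0,0]
    - [0,0,0.5,0,0,0]
    - [0,0,0,0,0,0]
  grip: -0.2

```text
time: 41.7
ee_pos: [0.6464, 0.1278, 0.1697]
tcp_rot: [[-0.815, -0.431, 0.388], [-0.39, 0.903, 0.182], [-0.428, -0.003, -0.904]]
force: [0.3, 0.2, -0.7]
opening: 0.056
gripper_force: 0.0
```

```bash
python3 -c "
from p import *
tbl(.501,-.4391,.15,-7.8,26)"
```

```text
total [ -5.81 -22.68  -0.79] [-0.63  4.24 -5.46]  per row/ 26 [-0.224 -0.872 -0.03 ] [-0.024  0.163 -0.21 ] at [0.6464 0.1278 0.1697] open 0.056
```

Call:
drive_tool:
  moves:
    - [-0.23,-0.9,0,-0.03,0.18,-0.22]
    - [-0.23,-0.9,0,-0.03,0.18,-0.22]
    - [-0.23,-0.9,0,-0.03,0.18,-0.22]
    - [-0.23,-0.9,0,-0.03,0.18,-0.22]
    - [-0.23,-0.9,0,-0.03,0.18,-0.22]
    - [-0.23,-0.9,0,-0.03,0.18,-0.22]
    - [-0.23,-0.9,0,-0.03,0.18,-0.22]
    - [-0.23,-0.9,0,-0.03,0.18,-0.22]
    - [-0.23,-0.9,0,-0.03,0.18,-0.22]
    - [-0.23,-0.9,0,-0.03,0.18,-0.22]
    - [-0.23,-0.9,0,-0.03,0.18,-0.22]
    - [-0.23,-0.9,0,-0.03,0.18,-0.22]

```text
time: 42.9
ee_pos: [0.5753, -0.1429, 0.1645]
tcp_rot: [[-0.966, -0.163, 0.199], [-0.152, 0.986, 0.065], [-0.207, 0.032, -0.978]]
force: [-0.1, -0.7, -0.2]
opening: 0.0566
gripper_force: 0.0
```

Call:
drive_tool:
  moves:
    - [-0.23,-0.95,-0.1,-0.02,0.17,-0.24]
    - [-0.23,-0.95,-0.1,-0.02,0.17,-0.24]
    - [-0.23,-0.95,-0.1,-0.02,0.17,-0.24]
    - [-0.23,-0.95,-0.1,-0.02,0.17,-0.24]
    - [-0.23,-0.95,-0.1,-0.02,0.17,-0.24]
    - [-0.23,-0.95,-0.1,-0.02,0.17,-0.24]
    - [-0.23,-0.95,-0.1,-0.02,0.17,-0.24]
    - [-0.23,-0.95,0,-0.02,0.17,-0.24]
    - [-0.23,-0.95,0,-0.02,0.17,-0.24]
    - [-0.23,-0.95,0,-0.02,0.17,-0.24]
    - [-0.23,-0.95,0,-0.02,0.17,-0.24]
    - [-0.23,-0.95,0,-0.02,0.17,-0.2]

```text
time: 44.1
ee_pos: [0.5065, -0.4279, 0.1467]
tcp_rot: [[-0.99, 0.139, -0.003], [0.139, 0.99, 0.01], [0.005, 0.01, -1.0]]
force: [-0.3, 0.2, -0.4]
opening: 0.0567
gripper_force: 0.0
```

Call:
drive_tool:
  moves:
    - [-0.2,-0.3,0,0,0,0]
    - [0,0,0,0,0,0]
    - [0,0,0,0,0,0]

```text
time: 44.4
ee_pos: [0.5018, -0.4338, 0.1477]
tcp_rot: [[-0.99, 0.138, -0.001], [0.138, 0.99, 0.01], [0.003, 0.01, -1.0]]
force: [0.4, 0.5, 0.5]
opening: 0.0563
gripper_force: 0.0
```

```bash
python3 - <<'E'
from p import *
tbl(.5005,-.439,.0065,-7.8,1)
t=get_image("top");s=get_image("scene");cv2.imwrite("pics/top3.png",t);cv2.imwrite("pics/scene3.png",s)
a=cv2.resize(t[110:240,200:330],(560,560),interpolation=2)
cv2.imwrite("pics/c4.png",a)
E
```

```text
total [-0.05 -0.21 -5.65] [-0.1  -0.01  0.02]  per row/ 1 [-0.051 -0.207 -5.648] [-0.099 -0.014  0.019] at [ 0.5018 -0.4338  0.1477] open 0.0563
```

View pics/c4.png

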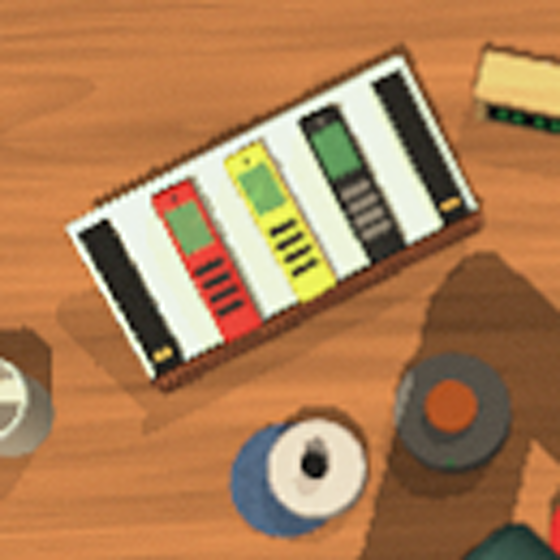

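The three placed handsets sit well. The cap was knocked: it is now at crop (316,468), toward the switch and half off the coaster at (280,480). I'll measure it and set it back before going on.

```bash
python3 - <<'E'
from p import *
I={n:cv2.imread(f"pics/{n}3.png") for n in C}
from m import masks
u={}
for n,r in(("top",(258,203,290,235)),("scene",(345,205,425,265))):
    m=blob(masks(I[n])["white"],r);hl=cv2.convexHull(np.argwhere(m)[:,::-1].astype(np.int32).reshape(-1,1,2));e=cv2.fitEllipse(hl.astype(np.float32));u[n]=e[0];print("roof",n,np.round(e[0],1),np.round(e[1],1),plane(n,[e[0]],.041).round(4))
print(tri([u["scene"]],[u["top"]]).round(4))
q=hsv(I["top"]);m=blob((q[...,0]>2)&(q[...,0]<19)&(q[...,1]>150)&(q[...,2]>80),(297,197,312,212));p=np.argwhere(m)[:,::-1];print("plunger",p.mean(0),m.sum(),plane("top",[p.mean(0)],.064))
q=hsv(I["scene"]);m=((q[...,0]>2)&(q[...,0]<19)&(q[...,1]>150)&(q[...,2]>80))
c=proj("scene",[[.461,.057,.064]])[0];print(c)
x,y=c.astype(int);print(m[y-8:y+9,x-12:x+13].astype(int))
tbl(.43,.18,.16,0,30)
cv2.imwrite("pics/c5.png",cv2.resize(I["scene"][190:270,325:445],(720,480),interpolation=2))
E
```

```text
roof top [272.9 218.5] [22.2 22.6] [[0.4117 0.1855 0.041 ]]
roof scene [394.6 238.6] [19.4 26.7] [[0.4163 0.1896 0.041 ]]
[[4.123e-01 1.863e-01 3.590e-02 3.000e-04]]
plunger [304.15652174 203.84347826] 115 [[0.46097115 0.05662711 0.064     ]]
[356.32397113 218.89315921]
[[1 1 1 1 1 1 1 1 1 1 1 1 1 1 1 1 1 1 1 1 1 1 1 1 1]
 [1 1 1 1 1 1 1 1 1 1 1 1 1 1 1 1 1 1 1 1 1 1 1 1 1]
 [1 1 1 1 1 1 1 1 1 1 1 1 1 1 1 1 1 1 1 1 1 1 1 1 1]
 [1 1 1 1 1 1 1 0 0 0 1 1 1 1 1 0 0 1 1 1 1 1 1 1 1]
 [1 1 1 1 0 0 0 0 0 1 1 1 1 1 1 1 0 0 0 0 0 0 1 1 1]
 [0 0 0 0 0 0 0 1 1 1 1 1 1 1 1 1 1 1 0 0 0 0 0 1 1]
 [0 0 0 0 0 0 1 1 1 1 1 1 1 1 1 1 1 1 1 0 0 0 0 0 0]
 [0 0 0 0 0 1 1 1 1 1 1 1 1 1 1 1 1 1 1 0 0 0 0 0 0]
 [0 0 0 0 0 1 1 1 1 1 1 1 1 1 1 1 1 1 1 1 0 0 0 0 0]
 [0 0 0 0 0 1 1 1 1 1 1 1 1 1 1 1 1 1 1 1 0 0 0 0 0]
 [0 0 0 0 0 1 1 1 1 1 1 1 1 1 1 1 1 1 1 1 0 0 0 0 0]
 [0 0 0 0 0 1 1 1 1 1 1 1 1 1 1 1 1 1 1 1 0 0 0 0 0]
 [0 0 0 0 0 0 1 1 1 1 1 1 1 1 1 1 1 1 1 1 0 0 0 0 0]
 [0 0 0 0 0 0 0 1 1 1 1 1 1 1 1 1 1 1 1 0 0 0 0 0 0]
 [0 0 0 0 0 0 0 0 1 1 1 1 1 1 1 1 1 1 0 0 0 0 0 0 0]
 [0 0 0 0 0 0 0 0 0 0 1 1 1 1 1 1 0 0 0 0 0 0 0 0 0]
 [0 0 0 0 0 0 0 0 0 0 0 0 0 0 0 0 0 0 0 0 0 0 0 0 0]]
total [-2.88 24.54  0.47] [-0.09 -0.02  1.31]  per row/ 30 [-0.096  0.818  0.016] [-0.003 -0.001  0.044] at [ 0.5021 -0.4336  0.1483] open 0.0562
```

View pics/c5.png

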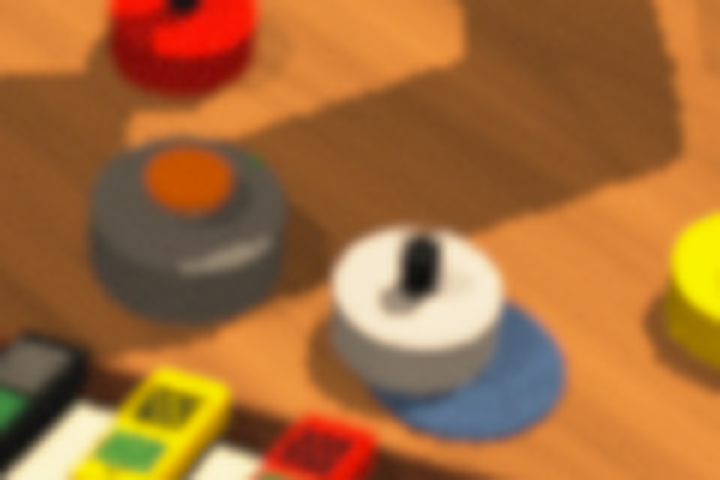

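The cap is upright and flat at (0.412,0.186), 33 mm off. The plunger is at (0.461,0.057). Setting the cap back first.

Call:
drive_tool:
  moves:
    - [-0.14,0.95,0,0,0,0.05]
    - [-0.14,0.95,0,0,0,0.05]
    - [-0.14,0.95,0,0,0,0.05]
    - [-0.14,0.95,0,0,0,0.05]
    - [-0.14,0.95,0,0,0,0.05]
    - [-0.14,0.95,0,0,0,0.05]
    - [-0.14,0.95,0,0,0,0.05]
    - [-0.14,0.95,0,0,0,0.05]
    - [-0.14,0.95,0,0,0,0.05]
    - [-0.14,0.95,0,0,0,0.05]
    - [-0.14,0.95,0,0,0,0.05]
    - [-0.14,0.95,0,0,0,0.05]

```text
time: 45.7
ee_pos: [0.4595, -0.1478, 0.1487]
tcp_rot: [[-0.997, 0.074, -0.001], [0.074, 0.997, 0.009], [0.001, 0.009, -1.0]]
force: [-0.1, -0.5, -0.1]
opening: 0.0565
gripper_force: 0.0
```

Call:
drive_tool:
  moves:
    - [-0.14,0.95,0,0,0,0.05]
    - [-0.14,0.95,0,0,0,0.05]
    - [-0.14,0.95,0,0,0,0.05]
    - [-0.14,0.95,0,0,0,0.05]
    - [-0.14,0.95,0,0,0,0.05]
    - [-0.14,0.95,0,0,0,0.05]
    - [-0.14,0.95,0,0,0,0.05]
    - [-0.14,0.95,0,0,0,0.05]
    - [-0.14,0.95,0,0,0,0.05]
    - [-0.14,0.95,0,0,0,0.05]
    - [-0.14,0.95,0,0,0,0.05]
    - [-0.14,0.95,0,0,0,0.05]

```text
time: 46.9
ee_pos: [0.4169, 0.137, 0.1487]
tcp_rot: [[-1.0, 0.011, -0.001], [0.011, 1.0, 0.009], [0.001, 0.009, -1.0]]
force: [0.5, -0.5, -0.8]
opening: 0.0564
gripper_force: 0.0
```

Call:
drive_tool:
  moves:
    - [-0.1,0.95,-0.3,0,0,0.05]
    - [-0.1,0.95,-0.6,0,0,0.05]
    - [0,0.1,-0.8,0,0,0]
    - [0,0,-0.5,0,0,0]
    - [0,0,0,0,0,0]
    - [0,0,0,0,0,0]

```text
time: 47.5
ee_pos: [0.4127, 0.1851, 0.0936]
tcp_rot: [[-1.0, 0.003, -0.002], [0.003, 1.0, 0.009], [0.002, 0.009, -1.0]]
force: [0.5, 0.1, -0.4]
opening: 0.0563
gripper_force: 0.0
```

```bash
python3 -c "
from p import *
tbl(.4123,.186,.046,0,1)"
```

```text
total [-0.02  0.03 -1.91] [-0.08 -0.02  0.02]  per row/ 1 [-0.016  0.035 -1.905] [-0.083 -0.02   0.025] at [0.4127 0.1851 0.0936] open 0.0563
```

Call:
drive_tool:
  moves:
    - [-0.02,0.03,-0.5,-0.08,-0.02,0]
    - [0,0,-0.6,0,0,0]
    - [0,0,-0.5,0,0,0]
    - [0,0,-0.25,0,0,0]
    - [0,0,0,0,0,0]
    - [0,0,0,0,0,0]

```text
time: 48.1
ee_pos: [0.4125, 0.186, 0.0472]
tcp_rot: [[-1.0, 0.003, 0.0], [0.003, 1.0, 0.0], [-0.0, 0.0, -1.0]]
force: [0.5, -0.4, -0.5]
opening: 0.0566
gripper_force: 0.0
```

Call:
drive_tool:
  moves:
    - [0,0,0,0,0,0]
    - [0,0,0,0,0,0]
    - [0,0,0,0,0,0]
    - [0,0,0,0,0,0]
    - [0,0,0,0,0,0]
    - [0,0,0,0,0,0]
  grip: 1
  squeeze: 30

```text
time: 48.7
ee_pos: [0.4124, 0.1861, 0.0472]
tcp_rot: [[-1.0, 0.002, -0.0], [0.002, 1.0, 0.0], [0.0, 0.0, -1.0]]
force: [-0.9, 0.1, 1.4]
opening: 0.0232
gripper_force: 30.0
```

Call:
drive_tool:
  moves:
    - [0,0,0.3,0,0,0]
    - [0,0,0.3,0,0,0]
    - [0,0.4,0,0,0,0]
    - [-0.1,0.5,0,0,0,0]
    - [0,0.45,0,0,0,0]
    - [0,0,0,0,0,0]
    - [0,0,0,0,0,0]

```text
time: 49.4
ee_pos: [0.4094, 0.2202, 0.0616]
tcp_rot: [[-1.0, 0.001, -0.001], [0.001, 1.0, -0.0], [0.001, -0.0, -1.0]]
force: [-0.4, 0.1, -0.7]
opening: 0.0232
gripper_force: 30.0
```

Call:
drive_tool:
  moves:
    - [0,0,-0.3,0,0,0]
    - [0,0,-0.2,0,0,0]
    - [0,0,-0.08,0,0,0]
    - [0,0,0,0,0,0]
    - [0,0,0,0,0,0]

```text
time: 49.9
ee_pos: [0.4095, 0.2195, 0.0475]
tcp_rot: [[-1.0, 0.003, -0.001], [0.003, 1.0, -0.0], [0.001, -0.0, -1.0]]
force: [-0.8, 0.2, 1.6]
opening: 0.0232
gripper_force: 30.0
```

Call:
drive_tool:
  moves:
    - [0,0,0,0,0,0]
    - [0,0,0,0,0,0]
    - [0,0,0,0,0,0]
    - [0,0,0,0,0,0]
    - [0,0,0.4,0,0,0]
    - [0,0,0.8,0,0,0]
    - [0,0,0.9,0,0,0]
    - [0,0,0.9,0,0,0]
    - [0,0,0.8,0,0,0]
    - [0,0,0.2,0,0,0]
  grip: -0.2
  squeeze: 35

```text
time: 50.9
ee_pos: [0.4114, 0.2205, 0.151]
tcp_rot: [[-1.0, 0.002, 0.005], [0.002, 1.0, 0.003], [-0.005, 0.003, -1.0]]
force: [-0.6, -0.3, 0.7]
opening: 0.0565
gripper_force: 0.0
```

Call:
drive_tool:
  moves:
    - [0.14,-0.95,0,0,0,-0.05]
    - [0.14,-0.95,0,0,0,-0.05]
    - [0.14,-0.95,0,0,0,-0.05]
    - [0.14,-0.95,0,0,0,-0.05]
    - [0.14,-0.95,0,0,0,-0.05]
    - [0.14,-0.95,0,0,0,-0.05]
    - [0.14,-0.95,0,0,0,-0.05]
    - [0.14,-0.95,0,0,0,-0.05]
    - [0.14,-0.95,0,0,0,-0.05]
    - [0.14,-0.95,0,0,0,-0.05]
    - [0.14,-0.95,0,0,0,-0.05]
    - [0.14,-0.95,0,0,0,-0.05]

```text
time: 52.1
ee_pos: [0.4514, -0.0661, 0.147]
tcp_rot: [[-0.998, 0.066, -0.001], [0.066, 0.998, 0.001], [0.001, 0.001, -1.0]]
force: [-0.1, -0.1, -0.3]
opening: 0.0566
gripper_force: 0.0
```

Call:
drive_tool:
  moves:
    - [0.14,-0.95,0,0,0,-0.05]
    - [0.14,-0.95,0,0,0,-0.05]
    - [0.14,-0.95,0,0,0,-0.05]
    - [0.14,-0.95,0,0,0,-0.05]
    - [0.14,-0.95,0,0,0,-0.05]
    - [0.14,-0.95,0,0,0,-0.05]
    - [0.14,-0.95,0,0,0,-0.05]
    - [0.14,-0.95,0,0,0,-0.05]
    - [0.14,-0.95,0,0,0,-0.05]
    - [0.14,-0.95,0,0,0,-0.05]
    - [0.14,-0.95,0,0,0,-0.05]
    - [0.14,-0.95,0,0,0,-0.05]

```text
time: 53.3
ee_pos: [0.4935, -0.3509, 0.1467]
tcp_rot: [[-0.992, 0.128, -0.001], [0.128, 0.992, 0.001], [0.001, 0.001, -1.0]]
force: [-0.3, 0.1, -0.5]
opening: 0.0566
gripper_force: 0.0
```

Call:
drive_tool:
  moves:
    - [0.1,-0.95,0,0,0,-0.05]
    - [0.1,-0.95,0,0,0,-0.05]
    - [0.1,-0.95,0,0,0,-0.05]
    - [0,-0.6,0,0,0,0]
    - [0,0,0,0,0,0]
    - [0,0,0,0,0,0]

```text
time: 53.9
ee_pos: [0.5011, -0.4359, 0.147]
tcp_rot: [[-0.99, 0.143, -0.001], [0.143, 0.99, 0.002], [0.001, 0.002, -1.0]]
force: [-0.5, -1.0, -0.8]
opening: 0.0564
gripper_force: 0.0
```

```bash
python3 - <<'E'
from p import *
from m import masks
tbl(.5005,-.439,.0065,-7.8,1)
I={n:get_image(n) for n in C}
for n in C: cv2.imwrite(f"pics/{n}4.png",I[n])
u={}
for n,r in(("top",(240,195,290,245)),("scene",(345,205,425,265))):
    m=blob(masks(I[n])["white"],r);hl=cv2.convexHull(np.argwhere(m)[:,::-1].astype(np.int32).reshape(-1,1,2));u[n]=cv2.fitEllipse(hl.astype(np.float32))[0]
print("cap",tri([u["scene"]],[u["top"]]).round(4))
m=masks(I["top"])["d"]|masks(I["top"])["green"]
q=np.argwhere(blob(m,(415,165,437,213)))[:,::-1];print("blue px",q.mean(0),q.min(0),q.max(0))
E
```

```text
total [-0.02 -0.13 -5.62] [-0.02 -0.01  0.07]  per row/ 1 [-0.022 -0.126 -5.619] [-0.017 -0.009  0.074] at [ 0.5011 -0.4359  0.147 ] open 0.0564
cap [[4.099e-01 2.187e-01 3.510e-02 2.000e-04]]
blue px [426.76571429 183.41428571] [415 165] [436 203]
```

Call:
drive_tool:
  moves:
    - [-0.02,-0.12,-0.6,0,0,0.07]
    - [0,0,-0.9,0,0,0]
    - [0,0,-0.9,0,0,0]
    - [0,0,-0.9,0,0,0]
    - [0,0,-0.9,0,0,0]
    - [0,0,-0.7,0,0,0]
    - [0,0,-0.4,0,0,0]
    - [0,0,-0.2,0,0,0]
    - [0,0,-0.1,0,0,0]
    - [0,0,0,0,0,0]

```text
time: 55.0
ee_pos: [0.5011, -0.4396, 0.008]
tcp_rot: [[-0.991, 0.136, 0.0], [0.136, 0.991, -0.0], [-0.0, -0.0, -1.0]]
force: [0.1, -0.5, 0.7]
opening: 0.0565
gripper_force: 0.0
```

Call:
drive_tool:
  moves:
    - [0,0,-0.15,0,0,0]
    - [0,0,0,0,0,0]
    - [0,0,0,0,0,0]
    - [0,0,0,0,0,0]
    - [0,0,0,0,0,0]
    - [0,0,0,0,0,0]
  grip: 1

```text
time: 55.6
ee_pos: [0.5008, -0.4397, 0.0041]
tcp_rot: [[-0.991, 0.136, -0.0], [0.136, 0.991, -0.0], [0.0, -0.0, -1.0]]
force: [0.2, -0.6, 0.5]
opening: 0.0399
gripper_force: 35.0
```

Call:
drive_tool:
  moves:
    - [0,0,0.3,0,0,0]
    - [0,0,0.8,0,0,0]
    - [0,0,0.9,0,0,0]
    - [0,0,0.9,0,0,0]
    - [0,0,0.9,0,0,0]
    - [0,0,0.9,0,0,0]
    - [0,0,0.9,0,0,0]
    - [0,0,0.8,0,0,0]
    - [0,0,0.6,0,0,0]
    - [0,0,0,0,0,0]

```text
time: 56.6
ee_pos: [0.5016, -0.4403, 0.1819]
tcp_rot: [[-0.991, 0.136, 0.003], [0.136, 0.991, -0.003], [-0.004, -0.003, -1.0]]
force: [-0.4, 0.2, -1.0]
opening: 0.0399
gripper_force: 35.0
```

```bash
python3 -c "
from p import *
torib(5,.06,24,.002)"
```

```text
total [ 7.2  20.07 -1.56] [ 0.67 -4.14  5.47]  per row/ 24 [ 0.3    0.836 -0.065] [ 0.028 -0.172  0.228] at [ 0.5016 -0.4403  0.1819] open 0.0399
```

Call:
drive_tool:
  moves:
    - [0.3,0.84,0,0.03,-0.17,0.23]
    - [0.3,0.84,0,0.03,-0.17,0.23]
    - [0.3,0.84,0,0.03,-0.17,0.23]
    - [0.3,0.84,0,0.03,-0.17,0.23]
    - [0.3,0.84,0,0.03,-0.17,0.23]
    - [0.3,0.84,0,0.03,-0.17,0.23]
    - [0.3,0.84,0,0.03,-0.17,0.23]
    - [0.3,0.84,0,0.03,-0.17,0.23]
    - [0.3,0.84,0,0.03,-0.17,0.23]
    - [0.3,0.84,0,0.03,-0.17,0.23]
    - [0.3,0.84,0,0.03,-0.17,0.23]
    - [0.3,0.84,0,0.03,-0.17,0.23]

```text
time: 57.8
ee_pos: [0.5913, -0.1857, 0.1788]
tcp_rot: [[-0.966, -0.159, 0.204], [-0.148, 0.987, 0.068], [-0.213, 0.036, -0.976]]
force: [-0.4, -0.1, -1.4]
opening: 0.0401
gripper_force: 35.0
```

Call:
drive_tool:
  moves:
    - [0.3,0.84,0,0.03,-0.17,0.23]
    - [0.3,0.84,0,0.03,-0.17,0.23]
    - [0.3,0.84,0,0.03,-0.17,0.23]
    - [0.3,0.84,0,0.03,-0.17,0.23]
    - [0.3,0.84,0,0.03,-0.17,0.23]
    - [0.3,0.84,-0.1,0.03,-0.17,0.23]
    - [0.3,0.84,-0.2,0.03,-0.17,0.23]
    - [0.3,0.84,-0.2,0.03,-0.17,0.23]
    - [0.3,0.84,-0.2,0.02,-0.2,0.23]
    - [0.3,0.84,-0.2,0.02,-0.2,0.23]
    - [0.3,0.84,-0.2,0.02,-0.2,0.22]
    - [0.3,0.7,-0.2,0,0,0.2]

```text
time: 59.0
ee_pos: [0.6801, 0.0631, 0.1456]
tcp_rot: [[-0.824, -0.435, 0.362], [-0.396, 0.9, 0.182], [-0.405, 0.007, -0.914]]
force: [-0.6, -0.1, -1.8]
opening: 0.0396
gripper_force: 35.0
```

Call:
drive_tool:
  moves:
    - [0,0,0,0,0,0]
    - [0,0,0,0,0,0]

```text
time: 59.2
ee_pos: [0.6808, 0.0615, 0.146]
tcp_rot: [[-0.825, -0.434, 0.362], [-0.395, 0.901, 0.18], [-0.405, 0.006, -0.914]]
force: [-0.7, -0.2, -2.0]
opening: 0.0394
gripper_force: 35.0
```

```bash
python3 -c "
from p import *
torib(5,.005,6,.002,.0041)"
```

```text
total [ 0.85  0.39 -2.08] [ 0.03 -0.19 -0.04]  per row/ 6 [ 0.142  0.066 -0.346] [ 0.006 -0.032 -0.006] at [0.6808 0.0615 0.146 ] open 0.0394
```

Call:
drive_tool:
  moves:
    - [0.14,0.07,-0.35,0.01,-0.03,-0.01]
    - [0.14,0.07,-0.35,0.01,-0.03,-0.01]
    - [0.14,0.07,-0.35,0.01,-0.03,-0.01]
    - [0.14,0.07,-0.35,0,-0.03,-0.01]
    - [0.14,0.06,-0.34,0,-0.03,0]
    - [0.15,0.06,-0.34,0,-0.04,0]
    - [0,0,0,0,0,0]
    - [0,0,0,0,0,0]
    - [0,0,0,0,0,0]

```text
time: 60.1
ee_pos: [0.7021, 0.071, 0.0947]
tcp_rot: [[-0.818, -0.429, 0.382], [-0.389, 0.903, 0.182], [-0.423, -0.0, -0.906]]
force: [-0.2, 0.5, -2.0]
opening: 0.0395
gripper_force: 35.0
```

```bash
python3 -c "
from p import *
torib(5,.003,1,.0,.0041);o=get_obs();e=o['ee_pos']-rib(5);print(e@ux*1000,e@uy*1000,e@uz*1000,o['force'])"
```

```text
total [-0.04 -0.   -0.13] [-0.    0.01  0.01]  per row/ 1 [-0.036 -0.005 -0.131] [-0.001  0.007  0.011] at [0.7021 0.071  0.0947] open 0.0395
2.1596810242133313 -0.2746194713399503 9.700486851673272 [-0.249233    0.47242184 -1.95442345]
```

Call:
drive_tool:
  moves:
    - [-0.04,0,-0.13,0,0,0]
    - [0,0,0,0,0,0]
    - [0,0,0,0,0,0]

```text
time: 60.4
ee_pos: [0.7019, 0.0711, 0.0923]
tcp_rot: [[-0.817, -0.429, 0.385], [-0.389, 0.903, 0.182], [-0.425, -0.001, -0.905]]
force: [3.0, 1.7, 0.0]
opening: 0.0397
gripper_force: 35.0
```

Call:
drive_tool:
  moves:
    - [-0.03,-0.02,-0.02,0,0,0]
    - [-0.01,0,-0.01,0,0,0]
    - [0,0,0,0,0,0]
    - [0,0,0,0,0,0]

```text
time: 60.8
ee_pos: [0.7018, 0.071, 0.0924]
tcp_rot: [[-0.816, -0.429, 0.386], [-0.388, 0.903, 0.182], [-0.427, -0.001, -0.904]]
force: [3.6, 2.6, 1.3]
opening: 0.0397
gripper_force: 35.0
```

Call:
drive_tool:
  moves:
    - [-0.03,-0.02,-0.02,0,0,0]
    - [-0.01,0,-0.01,0,0,0]
    - [0,0,0,0,0,0]
    - [0,0,0,0,0,0]

```text
time: 61.2
ee_pos: [0.7017, 0.071, 0.0926]
tcp_rot: [[-0.815, -0.429, 0.389], [-0.388, 0.903, 0.183], [-0.43, -0.001, -0.903]]
force: [6.0, 3.7, 1.6]
opening: 0.0396
gripper_force: 35.0
```

```bash
python3 -c "
from p import *
o=get_obs();e=o['ee_pos']-rib(5);print(e@ux*1000,e@uy*1000,e@uz*1000,o['force'])"
```

```text
0.8704819650630483 -0.11678677740652763 7.976950689587834 [5.99541142 3.6957421  1.64751377]
```

Call:
drive_tool:
  moves:
    - [0.08,0.04,0.04,0,0,0]
    - [0.08,0.04,0.04,0,0,0]
    - [0,0,0,0,0,0]
    - [0,0,0,0,0,0]

```text
time: 61.6
ee_pos: [0.7024, 0.0719, 0.0907]
tcp_rot: [[-0.819, -0.429, 0.38], [-0.389, 0.903, 0.182], [-0.421, 0.001, -0.907]]
force: [1.1, 0.4, 0.1]
opening: 0.0398
gripper_force: 35.0
```

```bash
python3 -c "
from p import *
o=get_obs();e=o['ee_pos']-rib(5);print(e@ux*1000,e@uy*1000,e@uz*1000,o['force'].round(1));torib(5,0.0003,1,.0025,.0041)"
```

```text
1.060255672828421 0.39573014563314646 5.799146946248096 [1.1 0.4 0.1]
total [ 0.08  0.02 -0.03] [-0.   -0.01  0.01]  per row/ 1 [ 0.075  0.018 -0.026] [-0.    -0.014  0.012] at [0.7024 0.0719 0.0907] open 0.0398
```

Call:
drive_tool:
  moves:
    - [0.06,0.02,0,0,0,0]
    - [0.02,0,-0.02,0,0,0]
    - [0,0,0,0,0,0]
    - [0,0,0,0,0,0]

```text
time: 62.0
ee_pos: [0.7045, 0.0725, 0.0902]
tcp_rot: [[-0.819, -0.429, 0.381], [-0.389, 0.903, 0.182], [-0.422, 0.001, -0.907]]
force: [-0.0, 0.6, -2.0]
opening: 0.0398
gripper_force: 35.0
```

```bash
python3 -c "
from p import *
o=get_obs();e=o['ee_pos']-rib(5);print(e@ux*1000,e@uy*1000,e@uz*1000,o['force'].round(1));torib(5,0.0003,1,.0025,.0041)"
```

```text
2.7957382189231557 -0.008810943366680826 4.479490277925445 [-0.   0.6 -2. ]
total [-0.01 -0.   -0.01] [-0.   -0.01  0.01]  per row/ 1 [-0.009 -0.004 -0.008] [-0.002 -0.011  0.012] at [0.7045 0.0725 0.0902] open 0.0398
```

Now I'll release, retreat and check all four.

Call:
drive_tool:
  moves:
    - [0,0,0,0,0,0]
    - [0,0,0,0,0,0]
    - [0,0,0,0,0,0]
    - [0,0,0,0,0,0]
    - [-0.15,-0.07,0.36,0,0,0]
    - [-0.3,-0.15,0.72,0,0,0]
    - [-0.3,-0.15,0.72,0,0,0]
    - [-0.3,-0.15,0.72,0,0,0]
    - [0,0,0.5,0,0,0]
    - [0,0,0,0,0,0]
  grip: -0.2

```text
time: 63.0
ee_pos: [0.6803, 0.0593, 0.1706]
tcp_rot: [[-0.816, -0.429, 0.388], [-0.389, 0.903, 0.181], [-0.428, -0.003, -0.904]]
force: [0.5, -0.3, -0.7]
opening: 0.0565
gripper_force: 0.0
```

Call:
drive_tool:
  moves:
    - [-0.7,-0.7,0,-0.06,0.38,-0.4]
    - [-0.7,-0.7,0,-0.06,0.38,-0.4]
    - [-0.7,-0.7,0,-0.06,0.38,-0.4]
    - [-0.7,-0.7,0,-0.06,0.38,-0.4]
    - [-0.7,-0.7,0,-0.06,0.38,-0.4]
    - [-0.7,-0.7,0,-0.06,0.38,-0.4]
    - [-0.7,-0.7,0,-0.06,0.38,-0.4]
    - [-0.7,-0.7,0,-0.06,0.38,-0.4]
    - [-0.7,-0.7,0,-0.06,0.38,-0.4]
    - [-0.7,-0.7,0,-0.06,0.38,-0.4]
    - [-0.7,-0.7,0,-0.06,0.38,-0.4]
    - [0,0,0,0,0,0]
  grip: 1

```text
time: 64.2
ee_pos: [0.4857, -0.134, 0.1655]
tcp_rot: [[-0.999, 0.032, -0.003], [0.032, 0.999, 0.023], [0.004, 0.023, -1.0]]
force: [-0.1, 1.4, 0.7]
opening: 0.0003
gripper_force: 0.0
```

```bash
python3 - <<'E'
from p import *
from m import masks
t=get_image("top");s=get_image("scene");cv2.imwrite("pics/top5.png",t);cv2.imwrite("pics/scene5.png",s)
a=cv2.resize(t[115:240,205:325],(576,600),interpolation=2)
cv2.imwrite("pics/c6.png",a)
M=masks(t)
S=rib(3)+.024*uz
def onp(uv):
    o,d=ray("top",uv);k=((S-o)@uz)/(d@uz);X=o+d*k[:,None]-S;return np.c_[X@ux,X@uy]*1000
for k,i in(("c",2),("e",3),("d",5)):
    u=proj("top",[rib(i)+.024*uz])[0].astype(int)
    m=blob(cv2.morphologyEx((M[k]|M["green"]).astype(np.uint8),cv2.MORPH_CLOSE,np.ones((5,5))),(u[0]-18,u[1]-26,u[0]+18,u[1]+26))
    q=onp(np.argwhere(m)[:,::-1]);f=np.polyfit(*q[abs(q[:,0])<60].T,1)
    print(k,"x %.1f..%.1f y %.1f tilt %.1f"%(q[:,0].min(),q[:,0].max(),f[1]-(3-i)*76,np.degrees(f[0])))
tbl(.461,.0565,.13,0,8)
E
```

```text
c x -73.5..74.9 y -2.2 tilt -0.3
e x -72.9..77.6 y -1.8 tilt 1.0
d x -71.3..76.8 y -1.0 tilt -1.2
total [-1.02  7.56 -1.43] [-0.23 -0.01  0.28]  per row/ 8 [-0.128  0.945 -0.179] [-0.029 -0.002  0.035] at [ 0.4866 -0.1325  0.1658] open 0.0003
```

View pics/c6.png

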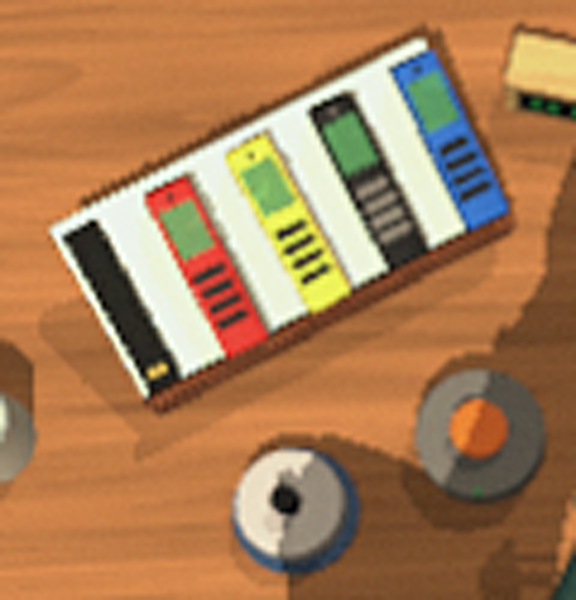

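All four lie centred on ribs 2 to 5, within about 2 mm and 1.2° in the image measure. The cap is on the coaster and the plunger is at crop (478,428). Next is pressing the plunger.

Call:
drive_tool:
  moves:
    - [-0.13,0.94,-0.18,-0.03,0,0.03]
    - [-0.13,0.94,-0.18,-0.03,0,0.03]
    - [-0.13,0.94,-0.18,-0.03,0,0.03]
    - [-0.13,0.94,-0.18,-0.03,0,0.04]
    - [-0.13,0.94,-0.18,-0.03,0,0.04]
    - [-0.13,0.94,-0.18,-0.03,0,0.04]
    - [-0.13,0.94,-0.18,-0.03,0,0.04]
    - [-0.1,0.94,-0.18,-0.02,0,0.04]
    - [0,0,-0.6,0,0,0]
    - [0,0,-0.8,0,0,0]
    - [0,0,-0.3,0,0,0]
    - [0,0,0,0,0,0]

```text
time: 65.5
ee_pos: [0.46, 0.0558, 0.0865]
tcp_rot: [[-1.0, -0.002, -0.005], [-0.002, 1.0, -0.001], [0.005, -0.001, -1.0]]
force: [0.4, 0.2, 0.7]
opening: 0.0005
gripper_force: 0.0
```

Call:
drive_tool:
  moves:
    - [0,0,0,0,0,0]
    - [0,0,0,0,0,0]

```text
time: 65.7
ee_pos: [0.4618, 0.0551, 0.0891]
tcp_rot: [[-1.0, -0.001, 0.0], [-0.001, 1.0, -0.001], [-0.0, -0.001, -1.0]]
force: [-0.3, 0.3, 0.9]
opening: 0.0007
gripper_force: 0.0
```

Call:
drive_tool:
  moves:
    - [0,0.04,-0.4,0,0,0]
    - [0,0,-0.4,0,0,0]
    - [0,0,-0.2,0,0,0]
    - [0,0,-0.2,0,0,0]
    - [0,0,-0.1,0,0,0]
    - [0,0,0,0,0,0]
    - [0,0,0,0,0,0]

```text
time: 66.4
ee_pos: [0.4608, 0.056, 0.0562]
tcp_rot: [[-1.0, -0.001, -0.002], [-0.001, 1.0, -0.002], [0.002, -0.002, -1.0]]
force: [-2.0, 0.1, 5.4]
opening: 0.0003
gripper_force: 3.2
```

Call:
drive_tool:
  moves:
    - [0,0,-0.1,0,0,0]
    - [0,0,-0.1,0,0,0]
    - [0,0,0,0,0,0]
    - [0,0,0,0,0,0]

```text
time: 66.8
ee_pos: [0.4609, 0.056, 0.0531]
tcp_rot: [[-1.0, -0.001, -0.002], [-0.001, 1.0, -0.002], [0.002, -0.002, -1.0]]
force: [-7.2, 0.3, 14.9]
opening: 0.0003
gripper_force: 7.6
```

Call:
drive_tool:
  moves:
    - [0,0,-0.05,0,0,0]
    - [0,0,-0.05,0,0,0]
    - [0,0,0,0,0,0]
    - [0,0,0,0,0,0]

```text
time: 67.2
ee_pos: [0.4611, 0.056, 0.053]
tcp_rot: [[-1.0, -0.001, -0.001], [-0.001, 1.0, -0.002], [0.001, -0.002, -1.0]]
force: [-11.1, -1.6, 26.2]
opening: 0.0005
gripper_force: 13.1
```

The plunger is at its stop: z stayed at 0.053 as the force rose to 26 N. Now up, and on to the cap.

Call:
drive_tool:
  moves:
    - [0,0,0.3,0,0,0]
    - [0,0,0.5,0,0,0]
    - [0,0,0.8,0,0,0]
    - [0,0,0.9,0,0,0]
    - [0,0,0.9,0,0,0]
    - [0,0,0.3,0,0,0]
    - [0,0,0,0,0,0]

```text
time: 67.9
ee_pos: [0.4617, 0.056, 0.1413]
tcp_rot: [[-1.0, -0.001, 0.001], [-0.001, 1.0, -0.001], [-0.001, -0.001, -1.0]]
force: [-0.4, 0.5, -0.6]
opening: 0.0004
gripper_force: 0.0
```

Call:
drive_tool:
  moves:
    - [-0.29,0.93,0,0,0,0]
    - [-0.29,0.93,0,0,0,0]
    - [-0.29,0.93,0,0,0,0]
    - [-0.29,0.93,0,0,0,0]
    - [-0.29,0.93,0,0,0,0]
    - [-0.29,0.93,0,0,0,0]
    - [-0.29,0.93,0,0,0,0]
    - [0,0,0,0,0,0]
    - [0,0,0,0,0,0]
  grip: -0.2

```text
time: 68.8
ee_pos: [0.4095, 0.2184, 0.139]
tcp_rot: [[-1.0, -0.002, -0.004], [-0.002, 1.0, -0.003], [0.004, -0.003, -1.0]]
force: [-0.4, -0.3, 0.1]
opening: 0.0564
gripper_force: 0.0
```

```bash
python3 - <<'E'
from p import *
from m import masks
tbl(.4095,.2192,.047,0,1)
I={n:get_image(n) for n in C}
for n in C: cv2.imwrite(f"pics/{n}6.png",I[n])
m=blob(masks(I["scene"])["white"],(345,205,425,265));hl=cv2.convexHull(np.argwhere(m)[:,::-1].astype(np.int32).reshape(-1,1,2));u=cv2.fitEllipse(hl.astype(np.float32))[0]
print("cap scene",u,"before (fit of scene4 gave cap .4099 .2187):",proj("scene",[[.4099,.2187,.0351]]))
q=hsv(I["top"]);m=blob((q[...,0]>2)&(q[...,0]<19)&(q[...,1]>150)&(q[...,2]>80),(297,197,312,212));print(np.argwhere(m)[:,::-1].mean(0),m.sum())
E
```

```text
total [-0.    0.03 -3.68] [ 0.03 -0.04 -0.02]  per row/ 1 [-2.000e-03  3.300e-02 -3.679e+00] [ 0.03  -0.037 -0.018] at [0.4095 0.2184 0.139 ] open 0.0564
cap scene (403.22894287109375, 243.5464324951172) before (fit of scene4 gave cap .4099 .2187): [[402.53406944 243.77461756]]
[304.2173913  203.67826087] 115
```

Call:
drive_tool:
  moves:
    - [0,0.03,-0.6,0.03,-0.04,0]
    - [0,0,-0.8,0,0,0]
    - [0,0,-0.8,0,0,0]
    - [0,0,-0.7,0,0,0]
    - [0,0,-0.5,0,0,0]
    - [0,0,-0.25,0,0,0]
    - [0,0,0,0,0,0]
    - [0,0,0,0,0,0]

```text
time: 69.7
ee_pos: [0.4109, 0.2196, 0.0499]
tcp_rot: [[-1.0, -0.0, 0.004], [-0.0, 1.0, 0.002], [-0.004, 0.002, -1.0]]
force: [0.5, 0.3, -0.1]
opening: 0.0567
gripper_force: 0.0
```

Call:
drive_tool:
  moves:
    - [0,0,0,0,0,0]
    - [0,0,0,0,0,0]
    - [0,0,0,0,0,0]
    - [0,0,0,0,0,0]
    - [0,0,0,0,0,0]
    - [0,0,0,0,0,0]
  grip: 1
  squeeze: 30

```text
time: 70.3
ee_pos: [0.4104, 0.2197, 0.0495]
tcp_rot: [[-1.0, -0.001, 0.003], [-0.001, 1.0, 0.002], [-0.003, 0.002, -1.0]]
force: [-0.4, 1.3, 0.9]
opening: 0.0229
gripper_force: 30.0
```

Call:
drive_tool:
  moves:
    - [0,0,0.3,0,0,0]
    - [0,0,0.8,0,0,0]
    - [0,0,0.9,0,0,0]
    - [0,0,0.9,0,0,0]
    - [0,0,0.9,0,0,0]
    - [0,0,0.4,0,0,0]
    - [0,0,0,0,0,0]
    - [0,0,0,0,0,0]

```text
time: 71.1
ee_pos: [0.4098, 0.2193, 0.1534]
tcp_rot: [[-1.0, -0.001, 0.001], [-0.001, 1.0, 0.001], [-0.001, 0.001, -1.0]]
force: [0.6, 0.1, -2.1]
opening: 0.0231
gripper_force: 30.0
```

```bash
python3 -c "
from p import *
tbl(.461,.0562,.140,0,8)"
```

```text
total [ 2.05 -6.53 -0.53] [-0.01  0.01 -0.01]  per row/ 8 [ 0.256 -0.816 -0.067] [-0.001  0.002 -0.001] at [0.4098 0.2193 0.1534] open 0.0231
```

Call:
drive_tool:
  moves:
    - [0.25,-0.81,0,0,0,0]
    - [0.26,-0.82,0,0,0,0]
    - [0.26,-0.82,0,0,0,0]
    - [0.26,-0.82,0,0,0,0]
    - [0.26,-0.82,0,0,0,0]
    - [0.26,-0.82,0,0,0,0]
    - [0.25,-0.81,0,0,0,0]
    - [0.25,-0.81,0,0,0,0]
    - [0,0,-0.4,0,0,0]
    - [0,0,-0.2,0,0,0]
    - [0,0,0,0,0,0]
    - [0,0,0,0,0,0]

```text
time: 72.3
ee_pos: [0.4608, 0.0571, 0.1385]
tcp_rot: [[-1.0, -0.002, 0.001], [-0.002, 1.0, 0.002], [-0.001, 0.002, -1.0]]
force: [0.3, -0.2, -1.2]
opening: 0.0233
gripper_force: 30.0
```

```bash
python3 -c "
from p import *
tbl(.461,.0562,.0895,0,1)"
```

```text
total [ 0.01 -0.04 -1.96] [-0.02  0.01 -0.02]  per row/ 1 [ 0.007 -0.036 -1.959] [-0.019  0.01  -0.019] at [0.4608 0.0571 0.1385] open 0.0233
```

Call:
drive_tool:
  moves:
    - [0,-0.04,-0.5,-0.02,0,0]
    - [0,0,-0.5,0,0,0]
    - [0,0,-0.4,0,0,0]
    - [0,0,-0.2,0,0,0]
    - [0,0,-0.1,0,0,0]
    - [0,0,0,0,0,0]
    - [0,0,0,0,0,0]

```text
time: 73.0
ee_pos: [0.4618, 0.0553, 0.0971]
tcp_rot: [[-1.0, -0.001, 0.003], [-0.001, 1.0, -0.0], [-0.003, -0.0, -1.0]]
force: [-0.5, 0.4, -1.3]
opening: 0.0234
gripper_force: 30.0
```

Call:
drive_tool:
  moves:
    - [0,0,-0.1,0,0,0]
    - [0,0,-0.1,0,0,0]
    - [0,0,0,0,0,0]
    - [0,0,0,0,0,0]

```text
time: 73.4
ee_pos: [0.4615, 0.0553, 0.0917]
tcp_rot: [[-1.0, -0.001, 0.002], [-0.001, 1.0, -0.0], [-0.002, -0.0, -1.0]]
force: [1.1, -0.1, -0.9]
opening: 0.0235
gripper_force: 30.0
```

Call:
drive_tool:
  moves:
    - [0,0,-0.06,0,0,0]
    - [0,0,-0.04,0,0,0]
    - [0,0,0,0,0,0]
    - [0,0,0,0,0,0]

```text
time: 73.8
ee_pos: [0.4616, 0.0553, 0.0895]
tcp_rot: [[-1.0, -0.001, 0.003], [-0.001, 1.0, -0.001], [-0.003, -0.001, -1.0]]
force: [-0.2, -0.4, 1.3]
opening: 0.0232
gripper_force: 30.0
```

Contact at the expected height. Releasing and moving clear.

Call:
drive_tool:
  moves:
    - [0,0,0,0,0,0]
    - [0,0,0,0,0,0]
    - [0,0,0,0,0,0]
    - [0,0,0,0,0,0]
    - [0,0,0,0,0,0]
    - [0,0,0.4,0,0,0]
    - [0,0,0.8,0,0,0]
    - [0,0,0.9,0,0,0]
    - [0,0,0.9,0,0,0]
    - [0,0,0.9,0,0,0]
  grip: -0.3

```text
time: 74.8
ee_pos: [0.4616, 0.0553, 0.1886]
tcp_rot: [[-1.0, -0.001, 0.004], [-0.001, 1.0, -0.0], [-0.004, -0.0, -1.0]]
force: [0.1, 0.7, -0.1]
opening: 0.0612
gripper_force: 0.0
```

Call:
drive_tool:
  moves:
    - [-0.2,-0.9,0.2,0,0,0]
    - [-0.2,-0.9,0.2,0,0,0]
    - [-0.2,-0.9,0,0,0,0]
    - [-0.2,-0.9,0,0,0,0]
    - [-0.2,-0.9,0,0,0,0]
    - [-0.2,-0.9,0,0,0,0]
    - [-0.2,-0.9,0,0,0,0]
    - [-0.2,-0.9,0,0,0,0]
    - [-0.2,-0.9,0,0,0,0]
    - [-0.2,-0.9,0,0,0,0]
    - [0,0,0,0,0,0]
    - [0,0,0,0,0,0]

```text
time: 76.0
ee_pos: [0.4116, -0.1697, 0.1973]
tcp_rot: [[-1.0, 0.0, 0.003], [0.0, 1.0, -0.0], [-0.003, -0.0, -1.0]]
force: [-0.9, 0.2, -0.2]
opening: 0.0611
gripper_force: 0.0
```

```bash
python3 - <<'E'
from p import *
from m import masks
I={n:get_image(n) for n in C};u={}
for n,r in(("top",(285,185,325,225)),("scene",(333,200,378,232))):
    m=blob(masks(I[n])["white"],r);hl=cv2.convexHull(np.argwhere(m)[:,::-1].astype(np.int32).reshape(-1,1,2));u[n]=cv2.fitEllipse(hl.astype(np.float32))[0]
print("cap roof",tri([u["scene"]],[u["top"]]).round(4))
a=cv2.resize(I["top"][115:235,205:325],(400,400),interpolation=2);b=cv2.resize(I["scene"][190:310,275:395],(400,400),interpolation=2)
cv2.imwrite("pics/c7.png",np.hstack([a,b]))
E
```

```text
cap roof [[0.4624 0.0575 0.0751 0.0019]]
```

View pics/c7.png

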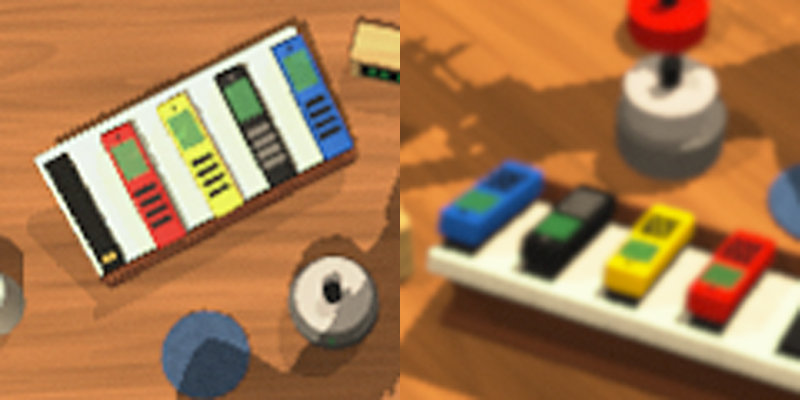

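The cap sits flat on the switch at crop (332,300), with its roof at the same height as at the start. The four handsets lie on ribs 2–5, keys out and screens up. Handing in.

```bash
python3 -c "
from rig import *
print(job_done())"
```

```text
the job is handed in; nothing more can be done
None
```

The job is done and handed in, though no verdict came back: cap moved to the coaster (re-centred after a knock), red, yellow, black and small blue handsets (white was absent) on ribs 2–5, plunger pressed to its stop and released, and the cap back flat on the switch at about 76 s.

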